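Refill the laundry doser and snap both covers shut

ROBOT

A 6-joint arm with a two-finger parallel gripper is mounted at the origin on the work surface. World frame = base frame: x ahead of the robot, y to its left, z up, the work surface at z = 0. Lengths are in mm, angles in rad, forces in N, time in s.
With the tool pointing down it reaches from about 275 to 750 mm from the base axis. Payload 10.2 kg.
Tool frame: the origin (TCP) lies between the finger pads; the fingertips stand 25 mm ahead of it and the grasp point (between the pads) lies 6 mm ahead of it; z points along the fingers, y is the line along which they close (so a half turn about z gives the same grasp; the last joint's range is limited). The gripper opens to 85 mm and grips with 20 to 120 N. Pads are 22 mm wide; open, the fingers measure 114 mm over their backs; the gripper's body (76 mm by 85 mm) begins 54 mm behind the grasp point. The pads swing forward as they close: fully open they stand 13 mm farther back than shut.
Start: joints at [-1.57, 0.313, 1.498, -0, 1.331, -0.223], TCP at [116.503, -511.916, 256.294] pointing down, gripper open.
Joint ranges: [-2.94, 2.94], [-0.97, 2.17], [0.19, 2.56], [-1.23, 4.37], [0.02, 3.11], [-2.88, 2.88]. Speed limits (rad/s): [2.39, 2.39, 3.01, 3.14, 3.14, 3.14].

INTERFACE

Orientations are given as a unit quaternion [w, x, y, z].
In Python, from rig import ctrl, eyes, finish_job gives the robot as it stands.
- The arm moves only by the tool step_arm, never from a script. Its argument "increments" is a list of rows, each an object of numbers: "dx", "dy", "dz": the shift along the tool's x, y, z in units of 25 mm (1.0 is 25 mm); "wx", "wy", "wz": the turn, a rotation vector about the tool's x, y, z in units of 6 degrees (1.0 is 6 degrees). A call has 1 to 5 rows; each row shifts and turns the commanded pose from where the row before left it, along the tool's axes as they then stand; what a row does not reach is not made up. A row lasts 1/10 s, in which the tool goes at most 50 mm and 8.59 degrees, less where a joint would pass 70% of its speed; a pose out of reach is approached as far as the arm can. A call is refused whole if a number of a shift passes 1 or a number of a turn 1, either way. A call with a gripper value outside its range is refused whole. "fingers" is the finger opening in mm, from 0 to 85.4, set as the call begins (left out, the last holds). The fingers move at their own pace and stop on an object; "squeeze" is the grip in N (left out, the last holds). Time passes only in rows, so rows that do not move let the fingers close. It gives the time, the measured TCP pose, the force, the opening and the grip force at its end, in the units of the state.
- ctrl.sense(): the state, without advancing time (a new reading comes with each control period).
- eyes.capture(name): name is "side" or "top" or "wrist"; returns a dict with "frame" (384x512x3 uint8, blue, green, red), "fx", "fy", "cx", "cy" (pixels), "R" (3x3) and "t" (3): a world point X has camera coordinates R X + t; the wrist camera has in their place "tool_from_camera" (4x4, takes a point from camera to tool coordinates, whose origin is the TCP and whose axes are the flange's). Camera axes: x right, y down, z forward; pixel columns grow to the right and rows downward; lengths in mm; the calibration is good to about 2 mm. The wrist camera is an equidistant fisheye: a pixel r from the principal point sees the ray r / f radians off the axis. A picture is of the moment at which its call begins: read the wrist's pose just before it. There is no depth.
- finish_job(): hands the job in; it is judged then, once.
Trained networks look in the newest picture that a camera, given by its name, has taken for a name from the list of things; names that differ only in an ending like _2 or _b are one class to them, and where a whole thing is asked for, a point or a joint stands for the part that bears it (a point fixed in the world has none). Each returns a list of dicts, best first, with "p" (0 to 1); they miss things now and then, are a little off and sometimes report something else, mostly with a low value. They report only what shows in the picture. A call takes as long as a camera call. They do not tell look-alikes from the thing itself.
- eyes.cut_out(camera, label): "mask" (384x512 bool, what is visible of it).
- eyes.landmark_of(camera, label): "point" ([x, y, z] in mm, in the coordinates of the camera as it stood for that picture, good to about 4 mm: a listed point, or the origin of a listed thing).
The state is a dict: "time_s": time; "joints": joint angles; "dq": joint speeds; "tau": joint torques, N m; "eef_pos": TCP position; "ee_rot": TCP orientation; "force": force on the tool from outside, world axes, zero at the start; "wrist_torque": the same for the moment, N m; "grip_width": opening from 0.0 (shut) to 1.0 (fully open); "grip_force": force on a finger pad.
Only numpy, scipy, OpenCV 4.12 (cv2) and the standard library are available. Lean on these libraries where they do the work, as an engineer would, in place of code of your own. Each camera call takes 0.05 s, during which the arm holds its last target. There are 200 camera calls.

TASK

Take the orange refill cartridge out of its steel rack by its ends and stand it upright on the black mat, let go, and take it again by its broad faces so that it can be lowered fully home into the empty dosing station. Then press the blue cover of that station down until it snaps shut, and see that the other station's cover is snapped shut over its green cartridge too. Keep the orange cartridge upright all the way and leave the bottle, the jar and the cup where they are.

Things in the scene. Friction and masses are not known exactly. Their poses are not given: they have to be found in the camera images.
- refill: orange refill cartridge, a rigid upright block 64 (its x) x 34 (its y) x 66 mm (z) with a pale label on its broad faces and a flat white cap disc on top; about 0.15 to 0.3 kg. Origin: centre of its underside. Starts upright in the rack, its x along the rack's x.
- resident: green cartridge of the same shape and size, already seated in doserB, where it stays. Origin: centre of its underside.
- rack: fixed steel rack: base plate 100 (x) x 56 (y) x 8 mm; two upright walls 54 mm long (x), 7 mm thick, inner faces at y = +-19 mm, tops at z = 74 mm. The refill stands between them on the plate (z = 8 mm), top level with the walls: only its 34 mm wide ends (+-x) can be gripped. Origin: centre of the underside.
- mat: fixed black rubber drip mat, 130 x 130 x 4 mm; top at z = 4 mm. Origin: centre of the underside.
- doserA: white station fixed to the counter, bay empty at the start; 124 (x) x 112 mm (y). End walls (inner faces x = +-36, outer +-43 mm) rise to z = 90 mm, 14 mm above a seated cartridge: no room for fingers at its ends. Sides (+-y) are open above 22 mm high side walls (y = 50 to 56 mm) and ribs. Front is -x. Origin: bay centre, on the counter.
- doserB: white station fixed to the counter, holding the green cartridge; 124 (x) x 112 mm (y). End walls (inner faces x = +-36, outer +-43 mm) rise to z = 90 mm, 14 mm above a seated cartridge: no room for fingers at its ends. Sides (+-y) are open above 22 mm high side walls (y = 50 to 56 mm) and ribs. Front is -x. Origin: bay centre, on the counter.
- doserA_bay (a point): centre of doserA's bay floor, 10 mm above the counter: a seated cartridge has its origin here and its x along the doser's x, either way round, between the end walls (4 mm clearance each end) and two grey ribs (inner faces at y = +-20 mm, tops 12 mm above the floor; 3 mm clearance each side)
- doserB_bay (a point): centre of doserB's bay floor, 10 mm above the counter: a seated cartridge has its origin here and its x along the doser's x, either way round, between the end walls (4 mm clearance each end) and two grey ribs (inner faces at y = +-20 mm, tops 12 mm above the floor; 3 mm clearance each side)
- coverA (a joint): hinge of doserA's blue cover, rad: 0 shut, grows as the front lip swings up and back, stop 2.3; starts 1.75 to 2.1 (leaning back, bay clear). A friction hinge keeps it where it is left (1 N at the lip moves it). From about 0.1 rad down its tongue meets a sprung roller: some 8 N (up to 12) down on the white mark snaps it past and it is held at 0; not past, it stays ajar at 0.05 or more.
- coverB (a joint): hinge of doserB's blue cover, rad: 0 shut, grows as the front lip swings up and back, stop 2.3; starts 0.7 to 2.1. A friction hinge keeps it where it is left (1 N at the lip moves it). From about 0.1 rad down its tongue meets a sprung roller: some 8 N (up to 12) down on the white mark snaps it past and it is held at 0; not past, it stays ajar at 0.05 or more.
- coverA_hinge (a point): point on the hinge axis of doserA's cover, mid-width, at (52, 0, 92.5 mm) of the doser; the axis is along the doser's y. The cover is a plate 110 mm wide, 5 mm thick, 8 to 108 mm from the axis, which lies at its mid-thickness; a latch tongue 40 mm wide hangs 22 mm below its front lip
- coverB_hinge (a point): point on the hinge axis of doserB's cover, mid-width, at (52, 0, 92.5 mm) of the doser; the axis is along the doser's y. The cover is a plate 110 mm wide, 5 mm thick, 8 to 108 mm from the axis, which lies at its mid-thickness; a latch tongue 40 mm wide hangs 22 mm below its front lip
- coverA_press (a point): centre of the white press mark on the outer face of doserA's cover, near its front lip, 90 mm from the hinge axis (moves with the cover)
- coverB_press (a point): centre of the white press mark on the outer face of doserB's cover, near its front lip, 90 mm from the hinge axis (moves with the cover)
- bottle: bystander: yellow detergent bottle with blue cap, 66 mm diameter, 190 mm high. Origin: centre of the underside.
- jar: bystander: glass jar, 66 mm diameter, 110 mm high. Origin: centre of the underside.
- cup: bystander: red open measuring cup, 68 mm across the rim, 75 mm high. Origin: centre of the underside.
There are look-alikes about, which are no part of the job. What is meant by the refill is not purple, and is the larger of those in its own colour.

How it is judged (in metres and radians):
On the way, in this order (a step that is already met when the one before it is completed fails the run):
1. the refill stands upright on the mat by itself, released (x of refill in the frame of mat between -0.06 and 0.06 m and y of refill in the frame of mat between -0.06 and 0.06 m and z of refill in the frame of mat between 0.001 and 0.007 m and angle between refill's own z axis and vertical below 0.06 rad and linear speed of refill below 0.02 m/s and contact force between the fingers and refill below 0.1 N), for 0.2 s.
2. the refill stands fully home in doserA, released, before the cover of doserA is shut (x of refill in the frame of doserA between -0.006 and 0.006 m and y of refill in the frame of doserA between -0.008 and 0.008 m and z of refill in the frame of doserA between 0.007 and 0.013 m and angle between refill's own z axis and vertical below 0.06 rad and contact force between the fingers and refill below 0.1 N and value of joint coverA above 0.15 rad), for 0.2 s.
At the end, for the whole second after the job is handed in: Both covers are snapped shut (each hinge under 0.03 rad); the refill stands fully home in doserA and the green cartridge in doserB (each within 6 mm in x and 8 mm in y of the bay centre, within 3 mm of floor height, tilted under 0.06 rad); the refill is at rest (value of joint each of coverA, coverB below 0.03 rad and x of refill in the frame of doserA between -0.006 and 0.006 m and y of refill in the frame of doserA between -0.008 and 0.008 m and z of refill in the frame of doserA between 0.007 and 0.013 m and angle between each of refill, resident's own z axis and vertical below 0.06 rad and x of resident in the frame of doserB between -0.006 and 0.006 m and y of resident in the frame of doserB between -0.008 and 0.008 m and z of resident in the frame of doserB between 0.007 and 0.013 m and linear speed of refill below 0.02 m/s); the robot touches nothing.
It fails at once if The yellow bottle is moved more than 30 mm or tipped over (distance of bottle from where it was at the start of the episode above 0.03 m or angle between bottle's own z axis and vertical above 0.4 rad).
It fails at once if The glass jar is moved more than 30 mm or tipped over (distance of jar from where it was at the start of the episode above 0.03 m or angle between jar's own z axis and vertical above 0.4 rad).
It fails at once if The red cup is moved more than 30 mm or tipped over (distance of cup from where it was at the start of the episode above 0.03 m or angle between cup's own z axis and vertical above 0.4 rad).
It fails at once if the refill is tipped more than about 35 degrees from upright (angle between refill's own z axis and vertical above 0.6 rad).
It also fails if it takes over 72 s, if anything falls off the work surface, if the arm or the gripper's body presses on something with over 40 N, if the wrist force passes 120 N, or if a joint passes its speed limit or range.

## Working session

There is one attempt and no reset: what is moved stays moved. The work goes in short steps, Python scripts to look and compute and a tool call to move; the robot and the scene stay as the last step left them, time stands still between calls to the robot, and variables do not carry over. Pictures are saved under pics/ and viewed, at most 10 in all, crops included, and the job is handed in when it is done.

Besides the shell and the picture viewer there is one more tool, called after "Call:" in YAML: its name, and indented under it one key for each argument. step_arm: Moves the arm, as the interface text tells. Its arguments: {"type":"object","properties":{"increments":{"type":"array"},"fingers":{"type":"number"},"squeeze":{"type":"number"}},"required":["increments"]}

```bash
mkdir -p pics; ls; cat > h.py <<'E'
import sys; sys.path.insert(0,'.')
import numpy as np, cv2
from rig import ctrl, eyes, finish_job
def w(cam,c,p): return c['R'].T@(np.array(p)-c['t']) if not isinstance(c['R'],list) else np.array(c['R']).T@(np.array(p)-np.array(c['t']))
E
python3 - <<'E'
from h import *
s=ctrl.sense(); print({k:np.round(v,3) for k,v in s.items()})
ims=[]
for cam in ('top','side'):
    c=eyes.capture(cam); ims.append(c['frame'])
    cv2.imwrite(f'pics/{cam}0.png',c['frame'])
    print(cam,np.round(c['R'],2).tolist(),np.round(c['t']),c['fx'])
    for l in ['refill','resident','rack','mat','doserA','doserB','doserA_bay','doserB_bay','coverA_hinge','coverB_hinge','coverA_press','coverB_press','bottle','jar','cup']:
        for d in eyes.landmark_of(cam,l)[:4]:
            p=np.array(d['point']); X=w(cam,c,p)
            print(l,round(d['p'],2),np.round(X),'px',round(c['fx']*p[0]/p[2]+c['cx']),round(c['fy']*p[1]/p[2]+c['cy']))
E
```

```text
pics
{'time_s': np.float64(0.0), 'joints': array([-1.57 ,  0.313,  1.498,  0.   ,  1.331, -0.223]), 'dq': array([-0.001,  0.001,  0.002, -0.001,  0.   , -0.   ]), 'tau': array([-1.0000e-03, -4.1227e+01, -2.5974e+01, -0.0000e+00,  4.0000e-03,
        0.0000e+00]), 'eef_pos': array([ 116.515, -511.682,  255.718]), 'ee_rot': array([-0.001,  0.994,  0.112,  0.   ]), 'force': array([-0.21 ,  0.07 , -0.097]), 'wrist_torque': array([-0.005, -0.007,  0.003]), 'grip_force': np.float64(0.0), 'grip_width': np.float64(0.998)}
top [[0.01, -1.0, 0.02], [-1.0, -0.02, -0.09], [0.09, -0.02, -1.0]] [ -71.  448. 1164.] 406.8991243198337
refill 0.67 [ 410. -340.    9.] px 353 206
refill 0.67 [ 287. -353.   -0.] px 357 248
refill 0.47 [ 405. -434.   -0.] px 384 208
resident 0.74 [532. 105.   8.] px 203 162
rack 0.93 [ 414. -338.    2.] px 352 205
mat 0.84 [380. 306.  -0.] px 133 213
doserA 0.69 [ 542. -117.   -2.] px 277 161
doserB 0.59 [535. 107.   2.] px 202 162
doserA_bay 0.58 [ 539. -117.    6.] px 278 162
doserB_bay 0.92 [534. 107.   9.] px 202 162
coverA_hinge 0.82 [ 590. -109.   93.] px 277 138
co
[... 795 characters left out ...]
 px 263 277
mat 0.61 [379. 311.   1.] px 205 166
doserA 0.9 [ 539. -119.   -2.] px 283 223
doserA 0.64 [ 627. -100.  172.] px 313 167
doserB 0.74 [537. 109.   2.] px 260 186
doserB 0.62 [ 541. -115.   -4.] px 283 223
doserA_bay 0.84 [ 543. -111.    8.] px 283 219
doserA_bay 0.57 [382. 311.   0.] px 206 166
doserB_bay 0.6 [531. 104.  15.] px 259 184
coverA_hinge 0.87 [ 595. -105.   94.] px 301 192
coverB_hinge 0.73 [585. 116.  91.] px 274 162
coverA_press 0.59 [ 627. -100.  171.] px 313 167
coverB_press 0.65 [552. 117. 175.] px 266 140
bottle 0.72 [589. 280.   0.] px 260 164
bottle 0.15 [ 561. -287.   -6.] px 311 258
jar 0.61 [ 557. -287.   -3.] px 310 257
cup 0.92 [373.  62.  -2.] px 217 200
```

```bash
python3 -c "
import cv2
a=cv2.imread('pics/top0.png')[90:270,90:430];b=cv2.imread('pics/side0.png')[110:340,150:400]
cv2.imwrite('pics/a.png',cv2.resize(a,None,fx=2.35,fy=2.35,interpolation=2))
cv2.imwrite('pics/b.png',cv2.resize(b,None,fx=2.6,fy=2.6,interpolation=2))"
```

```text
(no output)
```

View pics/a.png

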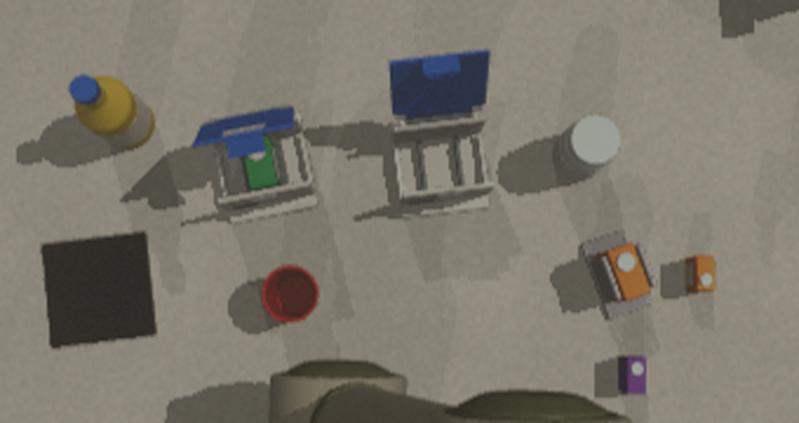

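View pics/b.png

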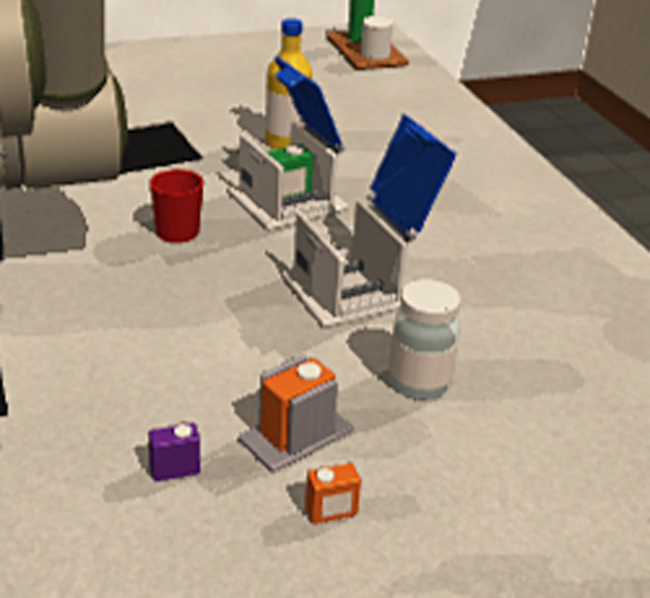

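The top view shows the orange refill in its rack (crop px 627,270), with the small orange and purple look-alikes beside it. The black mat is on the left (100,290). Doser A's cover is leaning far back and doser B's is about 1.2 rad open. I'll hover over the rack next.

```bash
cat >> h.py <<'E'
from scipy.spatial.transform import Rotation as Ro
def pose():
    s=ctrl.sense(); q=s['ee_rot']; return np.array(s['eef_pos']),Ro.from_quat([q[1],q[2],q[3],q[0]])
def down(yaw): return Ro.from_euler('z',yaw)*Ro.from_euler('x',np.pi)
def plan(pos,yaw,n=None,start=None):
    """print rows (tool axes, units) to tool-down pose pos,yaw; returns end"""
    p,r=start or pose(); pos=np.array(pos,float); R1=down(yaw)
    rv=(r.inv()*R1).as_rotvec(); d=pos-p
    n=n or int(np.ceil(max(np.abs(d).max()/22,np.degrees(np.abs(rv).max())/5.9,1)))
    for i in range(n):
        t=r.inv().apply(d/n)/25; wv=np.degrees(rv/n)/6
        print(i+1,dict(zip(['dx','dy','dz','wx','wy','wz'],np.round(np.r_[t,wv],2).tolist())))
        r=r*Ro.from_rotvec(rv/n)
    return pos,R1
E
python3 - <<'E'
from h import *
c=eyes.capture('wrist'); print(np.round(c['tool_from_camera'],2).tolist(),c['fx'],c['cx'],c['cy'])
plan([411,-338,230],2.0)
E
```

```text
[[0.0, -0.95, -0.3, 78.89], [1.0, 0.0, 0.0, -0.51], [-0.0, -0.3, 0.95, -117.43], [0.0, 0.0, 0.0, 1.0]] 297.3186396354542 251.55691128529372 191.98795612800922
1 {'dx': 0.72, 'dy': -0.23, 'dz': 0.06, 'wx': -0.0, 'wy': -0.0, 'wz': -0.94}
2 {'dx': 0.74, 'dy': -0.16, 'dz': 0.06, 'wx': -0.0, 'wy': -0.0, 'wz': -0.94}
3 {'dx': 0.76, 'dy': -0.09, 'dz': 0.06, 'wx': -0.0, 'wy': -0.0, 'wz': -0.94}
4 {'dx': 0.76, 'dy': -0.01, 'dz': 0.06, 'wx': -0.0, 'wy': -0.0, 'wz': -0.94}
5 {'dx': 0.76, 'dy': 0.06, 'dz': 0.06, 'wx': -0.0, 'wy': -0.0, 'wz': -0.94}
6 {'dx': 0.75, 'dy': 0.14, 'dz': 0.06, 'wx': -0.0, 'wy': -0.0, 'wz': -0.94}
7 {'dx': 0.73, 'dy': 0.21, 'dz': 0.06, 'wx': -0.0, 'wy': -0.0, 'wz': -0.94}
8 {'dx': 0.71, 'dy': 0.28, 'dz': 0.06, 'wx': -0.0, 'wy': -0.0, 'wz': -0.94}
9 {'dx': 0.67, 'dy': 0.35, 'dz': 0.06, 'wx': -0.0, 'wy': -0.0, 'wz': -0.94}
10 {'dx': 0.64, 'dy': 0.42, 'dz': 0.06, 'wx': -0.0, 'wy': -0.0, 'wz': -0.94}
11 {'dx': 0.59, 'dy': 0.48, 'dz': 0.06, 'wx': -0.0, 'wy': -0.0, 'wz': -0.94}
12 {'dx': 0.54, 'dy': 0.53, 'dz': 0.06, 'wx': -0.0, 'wy': -0.0, 'wz': -0.94}
13 {'dx': 0.49, 'dy': 0.58, 'dz': 0.06, 'wx': -0.0, 'wy': -0.0, 'wz': -0.94}
14 {'dx': 0.43, 'dy': 0.63, 'dz': 0.06, 'wx': -0.0, 'wy': -0.0, 'wz': -0.94}
15 {'dx': 0.36, 'dy': 0.67, 'dz': 0.06, 'wx': -0.0, 'wy': -0.0, 'wz': -0.94}
16 {'dx': 0.3, 'dy': 0.7, 'dz': 0.06, 'wx': -0.0, 'wy': -0.0, 'wz': -0.94}
17 {'dx': 0.23, 'dy': 0.73, 'dz': 0.06, 'wx': -0.0, 'wy': -0.0, 'wz': -0.94}
18 {'dx': 0.15, 'dy': 0.74, 'dz': 0.06, 'wx': -0.0, 'wy': -0.0, 'wz': -0.94}
```

Call:
step_arm:
  increments:
    - {"dx": 0.72,"dy": -0.23,"dz": 0.06,"wz": -0.94}
    - {"dx": 0.74,"dy": -0.16,"dz": 0.06,"wz": -0.94}
    - {"dx": 0.76,"dy": -0.09,"dz": 0.06,"wz": -0.94}
    - {"dx": 0.76,"dy": -0.01,"dz": 0.06,"wz": -0.94}
    - {"dx": 0.76,"dy": 0.06,"dz": 0.06,"wz": -0.94}
  fingers: 85

```text
invalid input at $.increments[0]: expected keys dx, dy, dz, wx, wy, wz
```

Call:
step_arm:
  increments:
    - {"dx": 0.75,"dy": 0.14,"dz": 0.06,"wz": -0.94}
    - {"dx": 0.73,"dy": 0.21,"dz": 0.06,"wz": -0.94}
    - {"dx": 0.71,"dy": 0.28,"dz": 0.06,"wz": -0.94}
    - {"dx": 0.67,"dy": 0.35,"dz": 0.06,"wz": -0.94}
    - {"dx": 0.64,"dy": 0.42,"dz": 0.06,"wz": -0.94}

```text
invalid input at $.increments[0]: expected keys dx, dy, dz, wx, wy, wz
```

Call:
step_arm:
  increments:
    - {"dx": 0.59,"dy": 0.48,"dz": 0.06,"wz": -0.94}
    - {"dx": 0.54,"dy": 0.53,"dz": 0.06,"wz": -0.94}
    - {"dx": 0.49,"dy": 0.58,"dz": 0.06,"wz": -0.94}
    - {"dx": 0.43,"dy": 0.63,"dz": 0.06,"wz": -0.94}
    - {"dx": 0.36,"dy": 0.67,"dz": 0.06,"wz": -0.94}

```text
invalid input at $.increments[0]: expected keys dx, dy, dz, wx, wy, wz
```

Call:
step_arm:
  increments:
    - {"dx": 0.3,"dy": 0.7,"dz": 0.06,"wz": -0.94}
    - {"dx": 0.23,"dy": 0.73,"dz": 0.06,"wz": -0.94}
    - {"dx": 0.15,"dy": 0.74,"dz": 0.06,"wz": -0.94}
    - {}
    - {}

```text
invalid input at $.increments[0]: expected keys dx, dy, dz, wx, wy, wz
```

```bash
cat >> h.py <<'E'
def wcap(name):
    p,r=pose(); c=eyes.capture('wrist'); cv2.imwrite(f'pics/{name}.png',c['frame'])
    T=np.array(c['tool_from_camera'])
    c['W']=np.block([[r.as_matrix()@T[:3,:3],(p+r.apply(T[:3,3]))[:,None]],[0,0,0,1]]); return c
def wlm(c,l,k=3):
    for d in eyes.landmark_of('wrist',l)[:k]: print(l,round(d['p'],2),np.round((c['W']@np.r_[d['point'],1])[:3],1))
def ray(c,uv,z):
    uv=np.atleast_2d(uv).astype(float); v=(uv-[c['cx'],c['cy']])/[c['fx'],c['fy']]; th=np.linalg.norm(v,axis=1,keepdims=True)
    dc=np.c_[v/np.maximum(th,1e-9)*np.sin(th),np.cos(th)]; dw=dc@c['W'][:3,:3].T; o=c['W'][:3,3]
    return o+dw*((z-o[2])/dw[:,2:])
E
python3 - <<'E'
from h import *
p,r=pose(); print(p,r.as_euler('zyx'))
c=wcap('w1')
for l in('refill','rack'): wlm(c,l)
hsv=cv2.cvtColor(c['frame'],cv2.COLOR_BGR2HSV)
m=cv2.inRange(hsv,(5,130,90),(22,255,255))
n,lab,st,ce=cv2.connectedComponentsWithStats(m)
for i in range(1,n):
    if st[i,4]>150:
        uv=np.argwhere(lab==i)[:,::-1]; X=ray(c,uv,74)
        rc=cv2.minAreaRect(X[:,:2].astype(np.float32)); print(st[i],np.round(rc[0]),np.round(rc[1]),rc[2])
E
```

```text
[ 116.50875491 -511.92558248  256.28494112] [-2.23802284e-01  2.01634884e-06 -3.14155938e+00]
refill 0.77 [ 287.3 -348.3    1.6]
[502  95  10  90 615] [ 246. -837.] [126.  24.] 24.84575843811035
```

View pics/w1.png

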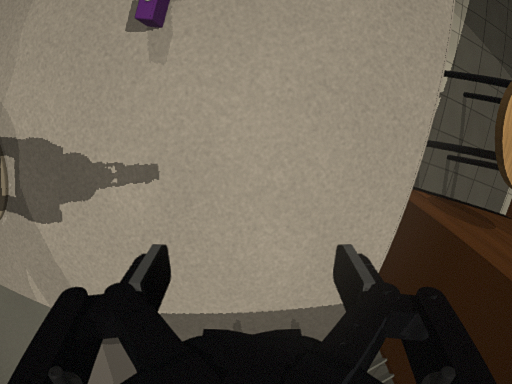

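The wrist view shows only the purple look-alike at (152,10) and the open fingers. The moves were refused because every row needs all six keys, so I'm resending them with zeros filled in.

Call:
step_arm:
  increments:
    - {"dx": 0.72,"dy": -0.23,"dz": 0.06,"wx": 0,"wy": 0,"wz": -0.94}
    - {"dx": 0.74,"dy": -0.16,"dz": 0.06,"wx": 0,"wy": 0,"wz": -0.94}
    - {"dx": 0.76,"dy": -0.09,"dz": 0.06,"wx": 0,"wy": 0,"wz": -0.94}
    - {"dx": 0.76,"dy": -0.01,"dz": 0.06,"wx": 0,"wy": 0,"wz": -0.94}
    - {"dx": 0.76,"dy": 0.06,"dz": 0.06,"wx": 0,"wy": 0,"wz": -0.94}
  fingers: 85

```text
time_s: 2.3
eef_pos: [198.9, -463.0, 248.8]
ee_rot: [0.0, 0.936, 0.352, -0.0]
force: [0.2, -1.3, -0.2]
grip_width: 0.991
grip_force: 0.0
```

Call:
step_arm:
  increments:
    - {"dx": 0.75,"dy": 0.14,"dz": 0.06,"wx": 0,"wy": 0,"wz": -0.94}
    - {"dx": 0.73,"dy": 0.21,"dz": 0.06,"wx": 0,"wy": 0,"wz": -0.94}
    - {"dx": 0.71,"dy": 0.28,"dz": 0.06,"wx": 0,"wy": 0,"wz": -0.94}
    - {"dx": 0.67,"dy": 0.35,"dz": 0.06,"wx": 0,"wy": 0,"wz": -0.94}
    - {"dx": 0.64,"dy": 0.42,"dz": 0.06,"wx": 0,"wy": 0,"wz": -0.94}

```text
time_s: 2.8
eef_pos: [280.9, -414.7, 241.3]
ee_rot: [0.0, 0.822, 0.57, -0.0]
force: [0.4, 0.3, -0.0]
grip_width: 0.996
grip_force: 0.0
```

Call:
step_arm:
  increments:
    - {"dx": 0.59,"dy": 0.48,"dz": 0.06,"wx": 0,"wy": 0,"wz": -0.94}
    - {"dx": 0.54,"dy": 0.53,"dz": 0.06,"wx": 0,"wy": 0,"wz": -0.94}
    - {"dx": 0.49,"dy": 0.58,"dz": 0.06,"wx": 0,"wy": 0,"wz": -0.94}
    - {"dx": 0.43,"dy": 0.63,"dz": 0.06,"wx": 0,"wy": 0,"wz": -0.94}
    - {"dx": 0.36,"dy": 0.67,"dz": 0.06,"wx": 0,"wy": 0,"wz": -0.94}

```text
time_s: 3.3
eef_pos: [362.9, -366.7, 233.8]
ee_rot: [0.0, 0.658, 0.753, -0.0]
force: [-0.1, -0.3, 0.1]
grip_width: 0.994
grip_force: 0.0
```

Call:
step_arm:
  increments:
    - {"dx": 0.3,"dy": 0.7,"dz": 0.06,"wx": 0,"wy": 0,"wz": -0.94}
    - {"dx": 0.23,"dy": 0.73,"dz": 0.06,"wx": 0,"wy": 0,"wz": -0.94}
    - {"dx": 0.15,"dy": 0.74,"dz": 0.06,"wx": 0,"wy": 0,"wz": -0.94}
    - {"dx": 0,"dy": 0,"dz": 0,"wx": 0,"wy": 0,"wz": 0}
    - {"dx": 0,"dy": 0,"dz": 0,"wx": 0,"wy": 0,"wz": 0}

```text
time_s: 3.8
eef_pos: [411.2, -338.3, 229.3]
ee_rot: [-0.0, 0.543, 0.84, -0.0]
force: [-0.2, -0.4, 0.6]
grip_width: 0.998
grip_force: 0.0
```

```bash
cat > look.py <<'E'
from h import *
import sys
def rects(c,z,lo=(5,130,90),hi=(22,255,255),amin=150):
    hsv=cv2.cvtColor(c['frame'],cv2.COLOR_BGR2HSV); m=cv2.inRange(hsv,lo,hi)
    n,lab,st,ce=cv2.connectedComponentsWithStats(m)
    for i in range(1,n):
        if st[i,4]>amin:
            X=ray(c,np.argwhere(lab==i)[:,::-1],z); rc=cv2.minAreaRect(X[:,:2].astype(np.float32)); print(st[i],np.round(rc[0]),np.round(rc[1]),rc[2])
E
python3 - <<'E'
from look import *
p,r=pose(); print(p,r.apply([1,0,0]),r.apply([0,0,1]))
c=wcap('w2')
for l in('refill','rack'): wlm(c,l)
rects(c,74)
E
```

```text
[ 411.23262785 -338.27827967  229.25760486] [-4.10940724e-01  9.11662060e-01  1.01320549e-04] [-3.12588481e-04 -2.97640912e-05 -9.99999951e-01]
refill 0.8 [ 412.3 -333.3   10.7]
refill 0.77 [ 289.8 -352.9    2.8]
refill 0.7 [ 409.9 -434.2    2.1]
rack 0.72 [ 411.1 -330.3   -5.9]
rack 0.51 [ 543.4 -109.7   -3. ]
[ 218  161   67   37 1778] [ 410. -335.] [63. 34.] 20.765499114990234
[197 235  40  29 494] [ 408. -419.] [39. 21.] 0.18436874449253082
[ 88 366  45  18 587] [ 324. -734.] [115.  46.] 42.5944938659668
```

View pics/w2.png

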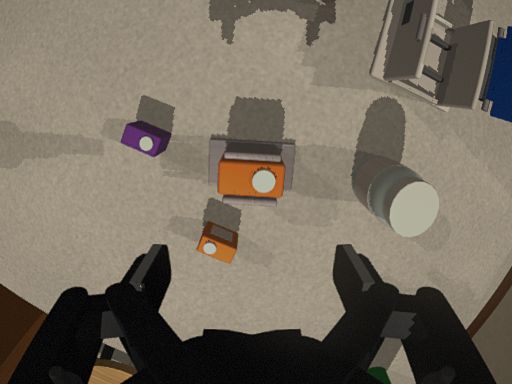

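The wrist view shows the refill in the rack at px (251,180). Its top face measures 63 x 34 mm at (410,-335), yaw about 0.37. The small orange one is at (218,242).

```bash
python3 - <<'E'
from h import *
plan([410.5,-335.5,56],1.94,8)
E
```

```text
1 {'dx': 0.02, 'dy': 0.01, 'dz': 0.87, 'wx': -0.0, 'wy': 0.0, 'wz': 0.06}
2 {'dx': 0.02, 'dy': 0.0, 'dz': 0.87, 'wx': -0.0, 'wy': 0.0, 'wz': 0.06}
3 {'dx': 0.02, 'dy': 0.0, 'dz': 0.87, 'wx': -0.0, 'wy': 0.0, 'wz': 0.06}
4 {'dx': 0.02, 'dy': 0.0, 'dz': 0.87, 'wx': -0.0, 'wy': 0.0, 'wz': 0.06}
5 {'dx': 0.02, 'dy': 0.0, 'dz': 0.87, 'wx': -0.0, 'wy': 0.0, 'wz': 0.06}
6 {'dx': 0.02, 'dy': 0.0, 'dz': 0.87, 'wx': -0.0, 'wy': 0.0, 'wz': 0.06}
7 {'dx': 0.02, 'dy': 0.0, 'dz': 0.87, 'wx': -0.0, 'wy': 0.0, 'wz': 0.06}
8 {'dx': 0.02, 'dy': 0.0, 'dz': 0.87, 'wx': -0.0, 'wy': 0.0, 'wz': 0.06}
```

Call:
step_arm:
  increments:
    - {"dx": 0.12,"dy": 0.02,"dz": 0.85,"wx": 0,"wy": 0,"wz": 0.5}
    - {"dx": 0,"dy": 0,"dz": 0.85,"wx": 0,"wy": 0,"wz": 0}
    - {"dx": 0,"dy": 0,"dz": 0.85,"wx": 0,"wy": 0,"wz": 0}
    - {"dx": 0,"dy": 0,"dz": 0.85,"wx": 0,"wy": 0,"wz": 0}
    - {"dx": 0,"dy": 0,"dz": 0.85,"wx": 0,"wy": 0,"wz": 0}

```text
time_s: 4.45
eef_pos: [410.1, -335.8, 122.4]
ee_rot: [0.0, 0.565, 0.825, -0.0]
force: [0.3, 0.0, -0.0]
grip_width: 0.991
grip_force: 0.0
```

Call:
step_arm:
  increments:
    - {"dx": 0,"dy": 0,"dz": 0.9,"wx": 0,"wy": 0,"wz": 0}
    - {"dx": 0,"dy": 0,"dz": 0.9,"wx": 0,"wy": 0,"wz": 0}
    - {"dx": 0,"dy": 0,"dz": 0.9,"wx": 0,"wy": 0,"wz": 0}
    - {"dx": 0,"dy": 0,"dz": 0,"wx": 0,"wy": 0,"wz": 0}

```text
time_s: 4.85
eef_pos: [409.2, -334.6, 53.4]
ee_rot: [-0.002, 0.565, 0.825, 0.001]
force: [-0.7, -1.5, 0.7]
grip_width: 0.994
grip_force: 0.0
```

Call:
step_arm:
  increments:
    - {"dx": 0,"dy": 0,"dz": 0,"wx": 0,"wy": 0,"wz": 0}
    - {"dx": 0,"dy": 0,"dz": 0,"wx": 0,"wy": 0,"wz": 0}
    - {"dx": 0,"dy": 0,"dz": 0,"wx": 0,"wy": 0,"wz": 0}
    - {"dx": 0,"dy": 0,"dz": 0,"wx": 0,"wy": 0,"wz": 0}
    - {"dx": 0,"dy": 0,"dz": 0,"wx": 0,"wy": 0,"wz": 0}
  fingers: 55
  squeeze: 40

```text
time_s: 5.35
eef_pos: [411.0, -336.0, 56.9]
ee_rot: [0.001, 0.564, 0.826, -0.001]
force: [-2.3, -0.9, 6.8]
grip_width: 0.747
grip_force: 45.9
```

Call:
step_arm:
  increments:
    - {"dx": 0,"dy": 0,"dz": -0.4,"wx": 0,"wy": 0,"wz": 0}
    - {"dx": 0,"dy": 0,"dz": -0.7,"wx": 0,"wy": 0,"wz": 0}
    - {"dx": 0,"dy": 0,"dz": -0.9,"wx": 0,"wy": 0,"wz": 0}
    - {"dx": 0,"dy": 0,"dz": -0.9,"wx": 0,"wy": 0,"wz": 0}
    - {"dx": 0,"dy": 0,"dz": -0.9,"wx": 0,"wy": 0,"wz": 0}

```text
time_s: 5.85
eef_pos: [410.5, -334.9, 151.9]
ee_rot: [-0.0, 0.564, 0.826, 0.0]
force: [0.1, 0.2, -3.3]
grip_width: 0.744
grip_force: 45.0
```

Call:
step_arm:
  increments:
    - {"dx": 0,"dy": 0,"dz": -0.9,"wx": 0,"wy": 0,"wz": 0}
    - {"dx": 0,"dy": 0,"dz": -0.9,"wx": 0,"wy": 0,"wz": 0}
    - {"dx": 0,"dy": 0,"dz": -0.5,"wx": 0,"wy": 0,"wz": 0}
    - {"dx": 0,"dy": 0,"dz": 0,"wx": 0,"wy": 0,"wz": 0}

```text
time_s: 6.25
eef_pos: [410.9, -335.6, 209.6]
ee_rot: [0.001, 0.564, 0.826, -0.0]
force: [0.3, -0.6, -2.7]
grip_width: 0.748
grip_force: 45.2
```

```bash
python3 - <<'E'
from h import *
s=ctrl.sense(); print(s['eef_pos'],s['grip_width'],s['grip_force'],s['force'],s['joints'])
e=plan([378,290,205],1.69+.0)
E
```

```text
[ 410.91834136 -335.56201388  209.62924435] 0.7479564710599823 45.229636430740356 [ 0.30224767 -0.63269796 -2.74178945] [-9.05843594e-01  3.63953960e-01  1.55291554e+00  9.88879864e-05
  1.22179330e+00 -1.27845191e+00]
1 {'dx': 0.82, 'dy': 0.27, 'dz': 0.0, 'wx': 0.0, 'wy': 0.0, 'wz': 0.08}
2 {'dx': 0.82, 'dy': 0.26, 'dz': 0.0, 'wx': 0.0, 'wy': 0.0, 'wz': 0.08}
3 {'dx': 0.82, 'dy': 0.26, 'dz': 0.0, 'wx': 0.0, 'wy': 0.0, 'wz': 0.08}
4 {'dx': 0.83, 'dy': 0.25, 'dz': 0.0, 'wx': 0.0, 'wy': 0.0, 'wz': 0.08}
5 {'dx': 0.83, 'dy': 0.24, 'dz': 0.0, 'wx': 0.0, 'wy': 0.0, 'wz': 0.08}
6 {'dx': 0.83, 'dy': 0.24, 'dz': 0.0, 'wx': 0.0, 'wy': 0.0, 'wz': 0.08}
7 {'dx': 0.83, 'dy': 0.23, 'dz': 0.0, 'wx': 0.0, 'wy': 0.0, 'wz': 0.08}
8 {'dx': 0.84, 'dy': 0.22, 'dz': 0.0, 'wx': 0.0, 'wy': 0.0, 'wz': 0.08}
9 {'dx': 0.84, 'dy': 0.21, 'dz': 0.0, 'wx': 0.0, 'wy': 0.0, 'wz': 0.08}
10 {'dx': 0.84, 'dy': 0.21, 'dz': 0.0, 'wx': 0.0, 'wy': 0.0, 'wz': 0.08}
11 {'dx': 0.84, 'dy': 0.2, 'dz': 0.01, 'wx': 0.0, 'wy': 0.0, 'wz': 0.08}
12 {'dx': 0.84, 'dy': 0.19, 'dz': 0.01, 'wx': 0.0, 'wy': 0.0, 'wz': 0.08}
13 {'dx': 0.8
[... 542 characters left out ...]
1, 'wx': 0.0, 'wy': 0.0, 'wz': 0.08}
21 {'dx': 0.85, 'dy': 0.13, 'dz': 0.01, 'wx': 0.0, 'wy': 0.0, 'wz': 0.08}
22 {'dx': 0.86, 'dy': 0.12, 'dz': 0.01, 'wx': 0.0, 'wy': 0.0, 'wz': 0.08}
23 {'dx': 0.86, 'dy': 0.11, 'dz': 0.01, 'wx': 0.0, 'wy': 0.0, 'wz': 0.08}
24 {'dx': 0.86, 'dy': 0.1, 'dz': 0.01, 'wx': 0.0, 'wy': 0.0, 'wz': 0.08}
25 {'dx': 0.86, 'dy': 0.1, 'dz': 0.01, 'wx': 0.0, 'wy': 0.0, 'wz': 0.08}
26 {'dx': 0.86, 'dy': 0.09, 'dz': 0.01, 'wx': 0.0, 'wy': 0.0, 'wz': 0.08}
27 {'dx': 0.86, 'dy': 0.08, 'dz': 0.01, 'wx': 0.0, 'wy': 0.0, 'wz': 0.08}
28 {'dx': 0.86, 'dy': 0.07, 'dz': 0.01, 'wx': 0.0, 'wy': 0.0, 'wz': 0.08}
29 {'dx': 0.86, 'dy': 0.07, 'dz': 0.01, 'wx': 0.0, 'wy': 0.0, 'wz': 0.08}
```

Call:
step_arm:
  increments:
    - {"dx": 0.6,"dy": 0.2,"dz": 0,"wx": 0,"wy": 0,"wz": 0.08}
    - {"dx": 0.82,"dy": 0.26,"dz": 0,"wx": 0,"wy": 0,"wz": 0.08}
    - {"dx": 0.82,"dy": 0.26,"dz": 0,"wx": 0,"wy": 0,"wz": 0.08}
    - {"dx": 0.83,"dy": 0.25,"dz": 0,"wx": 0,"wy": 0,"wz": 0.08}
    - {"dx": 0.83,"dy": 0.24,"dz": 0,"wx": 0,"wy": 0,"wz": 0.08}

```text
time_s: 6.75
eef_pos: [404.6, -232.1, 206.9]
ee_rot: [-0.001, 0.581, 0.814, 0.0]
force: [0.5, 0.9, -2.4]
grip_width: 0.748
grip_force: 45.2
```

Call:
step_arm:
  increments:
    - {"dx": 0.83,"dy": 0.24,"dz": 0,"wx": 0,"wy": 0,"wz": 0.08}
    - {"dx": 0.83,"dy": 0.23,"dz": 0,"wx": 0,"wy": 0,"wz": 0.08}
    - {"dx": 0.83,"dy": 0.22,"dz": 0,"wx": 0,"wy": 0,"wz": 0.08}
    - {"dx": 0.84,"dy": 0.21,"dz": 0,"wx": 0,"wy": 0,"wz": 0.08}
    - {"dx": 0.84,"dy": 0.21,"dz": 0,"wx": 0,"wy": 0,"wz": 0.08}

```text
time_s: 7.25
eef_pos: [398.7, -124.4, 207.0]
ee_rot: [-0.001, 0.598, 0.801, -0.0]
force: [-0.5, 0.5, -2.8]
grip_width: 0.743
grip_force: 45.2
```

Call:
step_arm:
  increments:
    - {"dx": 0.84,"dy": 0.2,"dz": 0,"wx": 0,"wy": 0,"wz": 0.08}
    - {"dx": 0.84,"dy": 0.19,"dz": 0,"wx": 0,"wy": 0,"wz": 0.08}
    - {"dx": 0.84,"dy": 0.19,"dz": 0,"wx": 0,"wy": 0,"wz": 0.08}
    - {"dx": 0.84,"dy": 0.18,"dz": 0,"wx": 0,"wy": 0,"wz": 0.08}
    - {"dx": 0.85,"dy": 0.17,"dz": 0,"wx": 0,"wy": 0,"wz": 0.08}

```text
time_s: 7.75
eef_pos: [392.8, -16.9, 207.1]
ee_rot: [-0.001, 0.615, 0.789, -0.0]
force: [0.3, 0.5, -2.7]
grip_width: 0.743
grip_force: 45.2
```

```bash
python3 - <<'E'
from h import *
s=ctrl.sense(); print(s['eef_pos'],s['grip_width'],s['dq'].round(2) if hasattr(s['dq'],'round') else s['dq'])
c=wcap('w3')
for l in ['mat','doserA','doserB','doserA_bay','doserB_bay','coverA_hinge','coverB_hinge','coverA_press','coverB_press']: wlm(c,l)
plan([379,300,205],1.69+.0,17)
E
```

```text
[392.75975642 -16.92963526 207.06795699] 0.7434120327886055 [ 0.52 -0.06  0.07  0.   -0.    0.6 ]
doserA 0.58 [ 543.4 -109.5   -2.5]
doserA 0.5 [629.9 -96.3 175.8]
doserB 0.79 [531.3 106.1   4.4]
doserA_bay 0.91 [ 541.1 -113.7   11.6]
coverA_hinge 0.29 [375.6  63.5  -2. ]
coverB_hinge 0.56 [587.2 122.2  92.8]
coverA_press 0.66 [ 625.  -100.   175.9]
1 {'dx': 0.73, 'dy': 0.15, 'dz': 0.01, 'wx': -0.0, 'wy': -0.0, 'wz': 0.07}
2 {'dx': 0.74, 'dy': 0.14, 'dz': 0.01, 'wx': -0.0, 'wy': -0.0, 'wz': 0.07}
3 {'dx': 0.74, 'dy': 0.14, 'dz': 0.01, 'wx': -0.0, 'wy': -0.0, 'wz': 0.07}
4 {'dx': 0.74, 'dy': 0.13, 'dz': 0.01, 'wx': -0.0, 'wy': -0.0, 'wz': 0.07}
5 {'dx': 0.74, 'dy': 0.13, 'dz': 0.01, 'wx': -0.0, 'wy': -0.0, 'wz': 0.07}
6 {'dx': 0.74, 'dy': 0.12, 'dz': 0.01, 'wx': -0.0, 'wy': -0.0, 'wz': 0.07}
7 {'dx': 0.74, 'dy': 0.12, 'dz': 0.01, 'wx': -0.0, 'wy': -0.0, 'wz': 0.07}
8 {'dx': 0.74, 'dy': 0.11, 'dz': 0.01, 'wx': -0.0, 'wy': -0.0, 'wz': 0.07}
9 {'dx': 0.74, 'dy': 0.11, 'dz': 0.01, 'wx': -0.0, 'wy': -0.0, 'wz': 0.07}
10 {'dx': 0.74, 'dy': 0.1, 'dz': 0.01, 'wx': -0.0, 'wy': -0.0, 'wz': 0.07}
11 {'dx': 0.74, 'dy': 0.09, 'dz': 0.01, 'wx': -0.0, 'wy': -0.0, 'wz': 0.07}
12 {'dx': 0.74, 'dy': 0.09, 'dz': 0.01, 'wx': -0.0, 'wy': -0.0, 'wz': 0.07}
13 {'dx': 0.75, 'dy': 0.08, 'dz': 0.01, 'wx': -0.0, 'wy': -0.0, 'wz': 0.07}
14 {'dx': 0.75, 'dy': 0.08, 'dz': 0.01, 'wx': -0.0, 'wy': -0.0, 'wz': 0.07}
15 {'dx': 0.75, 'dy': 0.07, 'dz': 0.01, 'wx': -0.0, 'wy': -0.0, 'wz': 0.07}
16 {'dx': 0.75, 'dy': 0.07, 'dz': 0.01, 'wx': -0.0, 'wy': -0.0, 'wz': 0.07}
17 {'dx': 0.75, 'dy': 0.06, 'dz': 0.01, 'wx': -0.0, 'wy': -0.0, 'wz': 0.07}
```

Call:
step_arm:
  increments:
    - {"dx": 0.74,"dy": 0.15,"dz": 0,"wx": 0,"wy": 0,"wz": 0.07}
    - {"dx": 0.74,"dy": 0.14,"dz": 0,"wx": 0,"wy": 0,"wz": 0.07}
    - {"dx": 0.74,"dy": 0.14,"dz": 0,"wx": 0,"wy": 0,"wz": 0.07}
    - {"dx": 0.74,"dy": 0.13,"dz": 0,"wx": 0,"wy": 0,"wz": 0.07}
    - {"dx": 0.74,"dy": 0.13,"dz": 0,"wx": 0,"wy": 0,"wz": 0.07}

```text
time_s: 8.75
eef_pos: [388.9, 76.5, 208.1]
ee_rot: [0.0, 0.629, 0.777, 0.0]
force: [0.7, -0.0, -3.3]
grip_width: 0.746
grip_force: 45.2
```

Call:
step_arm:
  increments:
    - {"dx": 0.74,"dy": 0.12,"dz": 0,"wx": 0,"wy": 0,"wz": 0.07}
    - {"dx": 0.74,"dy": 0.12,"dz": 0,"wx": 0,"wy": 0,"wz": 0.07}
    - {"dx": 0.74,"dy": 0.11,"dz": 0,"wx": 0,"wy": 0,"wz": 0.07}
    - {"dx": 0.74,"dy": 0.11,"dz": 0,"wx": 0,"wy": 0,"wz": 0.07}
    - {"dx": 0.74,"dy": 0.1,"dz": 0.2,"wx": 0,"wy": 0,"wz": 0.07}

```text
time_s: 9.25
eef_pos: [385.0, 170.1, 203.4]
ee_rot: [0.0, 0.643, 0.765, 0.0]
force: [0.4, 0.1, -3.2]
grip_width: 0.748
grip_force: 45.2
```

Call:
step_arm:
  increments:
    - {"dx": 0.74,"dy": 0.09,"dz": 0.4,"wx": 0,"wy": 0,"wz": 0.07}
    - {"dx": 0.74,"dy": 0.09,"dz": 0.6,"wx": 0,"wy": 0,"wz": 0.07}
    - {"dx": 0.74,"dy": 0.08,"dz": 0.6,"wx": 0,"wy": 0,"wz": 0.07}
    - {"dx": 0.74,"dy": 0.08,"dz": 0.6,"wx": 0,"wy": 0,"wz": 0.07}
    - {"dx": 0.6,"dy": 0.07,"dz": 0.6,"wx": 0,"wy": 0,"wz": 0.07}

```text
time_s: 9.75
eef_pos: [380.8, 259.6, 132.4]
ee_rot: [-0.0, 0.657, 0.754, 0.0]
force: [-0.1, -0.3, -2.5]
grip_width: 0.745
grip_force: 45.2
```

Call:
step_arm:
  increments:
    - {"dx": 0.4,"dy": 0.04,"dz": 0.6,"wx": 0,"wy": 0,"wz": 0}
    - {"dx": 0.2,"dy": 0,"dz": 0.6,"wx": 0,"wy": 0,"wz": 0}
    - {"dx": 0,"dy": 0,"dz": 0.6,"wx": 0,"wy": 0,"wz": 0}
    - {"dx": 0,"dy": 0,"dz": 0.3,"wx": 0,"wy": 0,"wz": 0}
    - {"dx": 0,"dy": 0,"dz": 0,"wx": 0,"wy": 0,"wz": 0}

```text
time_s: 10.25
eef_pos: [379.5, 273.6, 79.9]
ee_rot: [-0.0, 0.657, 0.754, -0.001]
force: [0.9, 1.1, -3.0]
grip_width: 0.747
grip_force: 45.1
```

Call:
step_arm:
  increments:
    - {"dx": 0.6,"dy": 0.08,"dz": 0.1,"wx": 0,"wy": 0,"wz": 0}
    - {"dx": 0.5,"dy": 0.08,"dz": 0.3,"wx": 0,"wy": 0,"wz": 0}
    - {"dx": 0,"dy": 0,"dz": 0.3,"wx": 0,"wy": 0,"wz": 0}
    - {"dx": 0,"dy": 0,"dz": 0.2,"wx": 0,"wy": 0,"wz": 0}
    - {"dx": 0,"dy": 0,"dz": 0.1,"wx": 0,"wy": 0,"wz": 0}

```text
time_s: 10.75
eef_pos: [379.6, 301.3, 54.9]
ee_rot: [-0.0, 0.657, 0.754, -0.001]
force: [0.7, -0.4, -2.8]
grip_width: 0.744
grip_force: 45.2
```

Call:
step_arm:
  increments:
    - {"dx": 0,"dy": 0,"dz": 0.05,"wx": 0,"wy": 0,"wz": 0}
    - {"dx": 0,"dy": 0,"dz": 0.04,"wx": 0,"wy": 0,"wz": 0}
    - {"dx": 0,"dy": 0,"dz": 0,"wx": 0,"wy": 0,"wz": 0}

```text
time_s: 11.05
eef_pos: [380.0, 301.6, 53.4]
ee_rot: [0.0, 0.657, 0.754, 0.0]
force: [-0.3, 0.7, -2.7]
grip_width: 0.742
grip_force: 45.2
```

Still slightly above the mat, so I'll lower gently.

Call:
step_arm:
  increments:
    - {"dx": 0,"dy": 0,"dz": 0.05,"wx": 0,"wy": 0,"wz": 0}
    - {"dx": 0,"dy": 0,"dz": 0.05,"wx": 0,"wy": 0,"wz": 0}
    - {"dx": 0,"dy": 0,"dz": 0,"wx": 0,"wy": 0,"wz": 0}

```text
time_s: 11.35
eef_pos: [380.1, 301.8, 52.9]
ee_rot: [0.0, 0.657, 0.754, 0.0]
force: [-8.5, -5.3, 24.9]
grip_width: 0.746
grip_force: 48.1
```

Call:
step_arm:
  increments:
    - {"dx": 0,"dy": 0,"dz": -0.05,"wx": 0,"wy": 0,"wz": 0}

```text
time_s: 11.45
eef_pos: [380.1, 301.8, 53.0]
ee_rot: [0.0, 0.657, 0.754, 0.0]
force: [0.5, -0.5, -2.9]
grip_width: 0.742
grip_force: 45.3
```

Call:
step_arm:
  increments:
    - {"dx": 0,"dy": 0,"dz": 0,"wx": 0,"wy": 0,"wz": 0}
    - {"dx": 0,"dy": 0,"dz": 0,"wx": 0,"wy": 0,"wz": 0}
    - {"dx": 0,"dy": 0,"dz": 0,"wx": 0,"wy": 0,"wz": 0}
    - {"dx": 0,"dy": 0,"dz": 0,"wx": 0,"wy": 0,"wz": 0}
    - {"dx": 0,"dy": 0,"dz": 0,"wx": 0,"wy": 0,"wz": 0}
  fingers: 85

```text
time_s: 11.95
eef_pos: [379.9, 301.8, 52.0]
ee_rot: [-0.0, 0.657, 0.754, -0.0]
force: [-0.1, 0.3, 0.6]
grip_width: 0.998
grip_force: 0.0
```

Call:
step_arm:
  increments:
    - {"dx": 0,"dy": 0,"dz": -0.4,"wx": 0,"wy": 0,"wz": 0}
    - {"dx": 0,"dy": 0,"dz": -1,"wx": 0,"wy": 0,"wz": 0}
    - {"dx": 0,"dy": 0,"dz": -1,"wx": 0,"wy": 0,"wz": 0}
    - {"dx": 0,"dy": 0,"dz": -1,"wx": 0,"wy": 0,"wz": 0}
    - {"dx": 0,"dy": 0,"dz": -1,"wx": 0,"wy": 0,"wz": 0}

```text
time_s: 12.45
eef_pos: [379.8, 301.7, 163.9]
ee_rot: [0.0, 0.657, 0.754, 0.0]
force: [0.2, 0.5, -0.0]
grip_width: 1.0
grip_force: 0.0
```

```bash
python3 - <<'E'
from look import *
p,r=pose(); print(p,r.apply([1,0,0]),r.apply([0,0,1]))
c=wcap('w4'); wlm(c,'refill',2); wlm(c,'mat',2); rects(c,70)
for cam in('top','side'):
    c=eyes.capture(cam); cv2.imwrite(f'pics/{cam}4.png',c['frame'])
    for d in eyes.landmark_of(cam,'refill')[:3]: print(cam,round(d['p'],2),np.round(w(cam,c,d['point'])))
E
```

```text
[379.7621459 301.7390631 163.8501179] [-1.36498507e-01  9.90640254e-01  2.10862293e-04] [ 6.24944642e-04  2.98964484e-04 -9.99999760e-01]
refill 0.86 [379.1 303.    5.3]
mat 0.6 [382.9 313.7   1. ]
[ 210  165   85   59 3452] [380. 310.] [63. 46.] 7.841815948486328
[405 198  41  50 569] [528. 309.] [50. 28.] 66.00434112548828
[ 445  228   67   91 2668] [679. 246.] [ 83. 209.] 73.69989776611328
top 0.66 [ 409. -434.   -3.]
top 0.58 [379. 299.   6.]
top 0.44 [ 286. -351.   -1.]
side 0.91 [ 285. -353.    2.]
side 0.73 [380. 300.   4.]
side 0.65 [ 408. -439.   -2.]
```

View pics/w4.png

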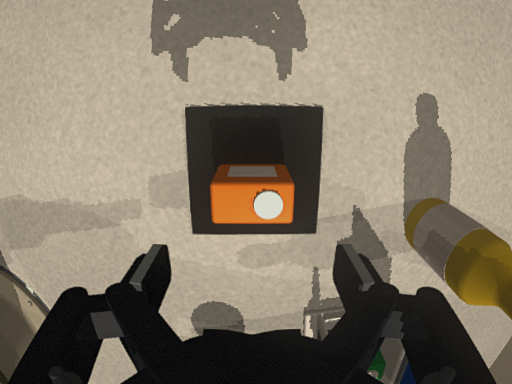

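The refill stands upright on the mat (px 252,195) at about (380,302), yaw 0.137. I'll turn the tool 90° and take it by its broad faces.

Call:
step_arm:
  increments:
    - {"dx": 0,"dy": 0,"dz": 0,"wx": 0,"wy": 0,"wz": -1}
    - {"dx": 0,"dy": 0,"dz": 0,"wx": 0,"wy": 0,"wz": -1}
    - {"dx": 0,"dy": 0,"dz": 0,"wx": 0,"wy": 0,"wz": -1}
    - {"dx": 0,"dy": 0,"dz": 0,"wx": 0,"wy": 0,"wz": -1}
    - {"dx": 0,"dy": 0,"dz": 0,"wx": 0,"wy": 0,"wz": -1}

```text
time_s: 13.3
eef_pos: [379.5, 301.6, 161.3]
ee_rot: [-0.001, 0.438, 0.899, -0.001]
force: [0.2, -0.9, -0.7]
grip_width: 0.995
grip_force: 0.0
```

Call:
step_arm:
  increments:
    - {"dx": 0,"dy": 0,"dz": 0,"wx": 0,"wy": 0,"wz": -1}
    - {"dx": 0,"dy": 0,"dz": 0,"wx": 0,"wy": 0,"wz": -1}
    - {"dx": 0,"dy": 0,"dz": 0,"wx": 0,"wy": 0,"wz": -1}
    - {"dx": 0,"dy": 0,"dz": 0,"wx": 0,"wy": 0,"wz": -1}
    - {"dx": 0,"dy": 0,"dz": 0,"wx": 0,"wy": 0,"wz": -1}

```text
time_s: 13.8
eef_pos: [379.6, 301.6, 161.3]
ee_rot: [-0.001, 0.19, 0.982, -0.0]
force: [0.3, 0.2, 0.5]
grip_width: 0.989
grip_force: 0.0
```

Call:
step_arm:
  increments:
    - {"dx": 0,"dy": 0,"dz": 0,"wx": 0,"wy": 0,"wz": -1}
    - {"dx": 0,"dy": 0,"dz": 0,"wx": 0,"wy": 0,"wz": -1}
    - {"dx": 0,"dy": 0,"dz": 0,"wx": 0,"wy": 0,"wz": -1}
    - {"dx": 0,"dy": 0,"dz": 0,"wx": 0,"wy": 0,"wz": -1}
    - {"dx": 0,"dy": 0,"dz": 0,"wx": 0,"wy": 0,"wz": -1}

```text
time_s: 14.3
eef_pos: [379.6, 301.6, 161.3]
ee_rot: [-0.001, -0.071, 0.998, -0.0]
force: [0.7, -1.0, -0.2]
grip_width: 0.996
grip_force: 0.0
```

```bash
python3 - <<'E'
from look import *
p,r=pose(); x=r.apply([1,0,0]); print(p,np.arctan2(x[1],x[0]),ctrl.sense()['joints'])
c=wcap('w5'); wlm(c,'refill',2); rects(c,70,amin=1500)
hsv=cv2.cvtColor(c['frame'],cv2.COLOR_BGR2HSV)
m=cv2.inRange(hsv,(0,0,140),(179,50,255)); n,lab,st,ce=cv2.connectedComponentsWithStats(m)
for i in range(1,n):
    if 300<st[i,4]<1500: print('white',st[i],ray(c,ce[i],70).round(1))
E
```

```text
[379.55508461 301.61415495 161.25844302] -3.000407457048798 [ 4.29199533e-01  3.27626614e-01  1.74468162e+00  4.09420210e-05
  1.07099557e+00 -1.28280201e+00]
refill 0.96 [379.6 303.    3.8]
[ 230  151   47   93 3365] [375. 302.] [73. 34.] 7.815526962280273
white [239 210  29  26 600] [[393.  305.3  70. ]]
white [ 367  337   49   47 1472] [[556.2 494.2  70. ]]
white [  88  338   49   46 1244] [[604.9 169.3  70. ]]
```

Call:
step_arm:
  increments:
    - {"dx": 0,"dy": 0,"dz": 0.9,"wx": 0,"wy": 0,"wz": 0.04}
    - {"dx": 0,"dy": 0,"dz": 0.9,"wx": 0,"wy": 0,"wz": 0}
    - {"dx": 0,"dy": 0,"dz": 0.9,"wx": 0,"wy": 0,"wz": 0}
    - {"dx": 0,"dy": 0,"dz": 0.9,"wx": 0,"wy": 0,"wz": 0}
    - {"dx": 0,"dy": 0,"dz": 0.65,"wx": 0,"wy": 0,"wz": 0}

```text
time_s: 14.9
eef_pos: [379.2, 301.4, 54.1]
ee_rot: [-0.001, -0.065, 0.998, -0.0]
force: [0.2, 0.0, 0.1]
grip_width: 0.995
grip_force: 0.0
```

Call:
step_arm:
  increments:
    - {"dx": 0,"dy": 0,"dz": 0,"wx": 0,"wy": 0,"wz": 0}
    - {"dx": 0,"dy": 0,"dz": 0,"wx": 0,"wy": 0,"wz": 0}
    - {"dx": 0,"dy": 0,"dz": 0,"wx": 0,"wy": 0,"wz": 0}
    - {"dx": 0,"dy": 0,"dz": 0,"wx": 0,"wy": 0,"wz": 0}
    - {"dx": 0,"dy": 0,"dz": 0,"wx": 0,"wy": 0,"wz": 0}
  fingers: 25
  squeeze: 40

```text
time_s: 15.4
eef_pos: [380.3, 302.0, 56.7]
ee_rot: [0.001, -0.066, 0.998, 0.0]
force: [-0.6, -0.2, 4.9]
grip_width: 0.397
grip_force: 40.5
```

Call:
step_arm:
  increments:
    - {"dx": 0,"dy": 0,"dz": 0,"wx": 0,"wy": 0,"wz": 0}
    - {"dx": 0,"dy": 0,"dz": 0,"wx": 0,"wy": 0,"wz": 0}
    - {"dx": 0,"dy": 0,"dz": 0,"wx": 0,"wy": 0,"wz": 0}

```text
time_s: 15.7
eef_pos: [380.3, 302.0, 56.7]
ee_rot: [0.001, -0.066, 0.998, 0.0]
force: [-1.0, 0.1, 6.3]
grip_width: 0.395
grip_force: 40.5
```

Call:
step_arm:
  increments:
    - {"dx": 0,"dy": 0,"dz": -0.4,"wx": 0,"wy": 0,"wz": 0}
    - {"dx": 0,"dy": 0,"dz": -0.8,"wx": 0,"wy": 0,"wz": 0}
    - {"dx": 0,"dy": 0,"dz": -1,"wx": 0,"wy": 0,"wz": 0}
    - {"dx": 0,"dy": 0,"dz": -1,"wx": 0,"wy": 0,"wz": 0}
    - {"dx": 0,"dy": 0,"dz": -1,"wx": 0,"wy": 0,"wz": 0}

```text
time_s: 16.2
eef_pos: [379.4, 301.6, 162.2]
ee_rot: [-0.0, -0.066, 0.998, -0.0]
force: [0.3, 1.2, -2.4]
grip_width: 0.396
grip_force: 40.3
```

```bash
python3 - <<'E'
from h import *
s=ctrl.sense(); print(s['eef_pos'],s['grip_width'],s['force'])
plan([425,-114,215],3.279,20)
E
```

```text
[379.44222848 301.60835108 162.20655878] 0.39577382266096817 [ 0.26200508  1.20117417 -2.4482283 ]
1 {'dx': 0.02, 'dy': -0.84, 'dz': -0.11, 'wx': -0.0, 'wy': -0.0, 'wz': -0.0}
2 {'dx': 0.02, 'dy': -0.84, 'dz': -0.11, 'wx': -0.0, 'wy': -0.0, 'wz': -0.0}
3 {'dx': 0.02, 'dy': -0.84, 'dz': -0.11, 'wx': -0.0, 'wy': -0.0, 'wz': -0.0}
4 {'dx': 0.02, 'dy': -0.84, 'dz': -0.11, 'wx': -0.0, 'wy': -0.0, 'wz': -0.0}
5 {'dx': 0.02, 'dy': -0.84, 'dz': -0.11, 'wx': -0.0, 'wy': -0.0, 'wz': -0.0}
6 {'dx': 0.02, 'dy': -0.84, 'dz': -0.11, 'wx': -0.0, 'wy': -0.0, 'wz': -0.0}
7 {'dx': 0.02, 'dy': -0.84, 'dz': -0.11, 'wx': -0.0, 'wy': -0.0, 'wz': -0.0}
8 {'dx': 0.02, 'dy': -0.84, 'dz': -0.11, 'wx': -0.0, 'wy': -0.0, 'wz': -0.0}
9 {'dx': 0.02, 'dy': -0.84, 'dz': -0.11, 'wx': -0.0, 'wy': -0.0, 'wz': -0.0}
10 {'dx': 0.02, 'dy': -0.84, 'dz': -0.11, 'wx': -0.0, 'wy': -0.0, 'wz': -0.0}
11 {'dx': 0.02, 'dy': -0.84, 'dz': -0.11, 'wx': -0.0, 'wy': -0.0, 'wz': -0.0}
12 {'dx': 0.02, 'dy': -0.84, 'dz': -0.11, 'wx': -0.0, 'wy': -0.0, 'wz': -0.0}
13 {'dx': 0.02, 'dy': -0.84, 'dz': -0.11, 'wx': -0.0, 'wy': -0.0, 'wz': -0.0}
14 {'dx': 0.02, 'dy': -0.84, 'dz': -0.11, 'wx': -0.0, 'wy': -0.0, 'wz': -0.0}
15 {'dx': 0.02, 'dy': -0.84, 'dz': -0.11, 'wx': -0.0, 'wy': -0.0, 'wz': -0.0}
16 {'dx': 0.02, 'dy': -0.84, 'dz': -0.11, 'wx': -0.0, 'wy': -0.0, 'wz': -0.0}
17 {'dx': 0.02, 'dy': -0.84, 'dz': -0.11, 'wx': -0.0, 'wy': -0.0, 'wz': -0.0}
18 {'dx': 0.02, 'dy': -0.84, 'dz': -0.11, 'wx': -0.0, 'wy': -0.0, 'wz': -0.0}
19 {'dx': 0.02, 'dy': -0.84, 'dz': -0.11, 'wx': -0.0, 'wy': -0.0, 'wz': -0.0}
20 {'dx': 0.02, 'dy': -0.84, 'dz': -0.11, 'wx': -0.0, 'wy': -0.0, 'wz': -0.0}
```

Call:
step_arm:
  increments:
    - {"dx": 0.02,"dy": -0.6,"dz": -0.4,"wx": 0,"wy": 0,"wz": 0}
    - {"dx": 0.02,"dy": -0.84,"dz": -0.5,"wx": 0,"wy": 0,"wz": 0}
    - {"dx": 0.02,"dy": -0.84,"dz": -0.5,"wx": 0,"wy": 0,"wz": 0}
    - {"dx": 0.02,"dy": -0.84,"dz": -0.4,"wx": 0,"wy": 0,"wz": 0}
    - {"dx": 0.02,"dy": -0.84,"dz": -0.3,"wx": 0,"wy": 0,"wz": 0}

```text
time_s: 16.7
eef_pos: [390.2, 202.5, 214.3]
ee_rot: [0.0, -0.066, 0.998, 0.0]
force: [0.8, 0.4, -3.4]
grip_width: 0.396
grip_force: 40.5
```

Call:
step_arm:
  increments:
    - {"dx": 0.02,"dy": -0.84,"dz": 0,"wx": 0,"wy": 0,"wz": 0}
    - {"dx": 0.02,"dy": -0.84,"dz": 0,"wx": 0,"wy": 0,"wz": 0}
    - {"dx": 0.02,"dy": -0.84,"dz": 0,"wx": 0,"wy": 0,"wz": 0}
    - {"dx": 0.02,"dy": -0.84,"dz": 0,"wx": 0,"wy": 0,"wz": 0}
    - {"dx": 0.02,"dy": -0.84,"dz": 0,"wx": 0,"wy": 0,"wz": 0}

```text
time_s: 17.2
eef_pos: [401.5, 98.1, 213.7]
ee_rot: [-0.0, -0.066, 0.998, 0.0]
force: [1.0, 0.2, -3.2]
grip_width: 0.393
grip_force: 40.5
```

Call:
step_arm:
  increments:
    - {"dx": 0.02,"dy": -0.84,"dz": 0,"wx": 0,"wy": 0,"wz": 0}
    - {"dx": 0.02,"dy": -0.84,"dz": 0,"wx": 0,"wy": 0,"wz": 0}
    - {"dx": 0.02,"dy": -0.84,"dz": 0,"wx": 0,"wy": 0,"wz": 0}
    - {"dx": 0.02,"dy": -0.84,"dz": 0,"wx": 0,"wy": 0,"wz": 0}
    - {"dx": 0.02,"dy": -0.84,"dz": 0,"wx": 0,"wy": 0,"wz": 0}

```text
time_s: 17.7
eef_pos: [412.9, -6.3, 213.7]
ee_rot: [-0.0, -0.066, 0.998, 0.0]
force: [0.5, 0.6, -3.0]
grip_width: 0.394
grip_force: 40.5
```

Call:
step_arm:
  increments:
    - {"dx": 0.02,"dy": -0.84,"dz": 0,"wx": 0,"wy": 0,"wz": 0}
    - {"dx": 0.02,"dy": -0.84,"dz": 0,"wx": 0,"wy": 0,"wz": 0}
    - {"dx": 0.02,"dy": -0.84,"dz": 0,"wx": 0,"wy": 0,"wz": 0}
    - {"dx": 0.02,"dy": -0.84,"dz": 0,"wx": 0,"wy": 0,"wz": 0}
    - {"dx": 0.02,"dy": -0.6,"dz": 0,"wx": 0,"wy": 0,"wz": 0}

```text
time_s: 18.2
eef_pos: [423.7, -105.0, 213.6]
ee_rot: [-0.0, -0.066, 0.998, -0.0]
force: [0.1, -0.0, -3.6]
grip_width: 0.392
grip_force: 40.5
```

Call:
step_arm:
  increments:
    - {"dx": 0,"dy": 0,"dz": 0,"wx": 0,"wy": 0,"wz": 0}
    - {"dx": 0,"dy": 0,"dz": 0,"wx": 0,"wy": 0,"wz": 0}

```text
time_s: 18.4
eef_pos: [423.7, -103.6, 213.3]
ee_rot: [-0.0, -0.066, 0.998, 0.0]
force: [-0.1, -0.5, -3.3]
grip_width: 0.395
grip_force: 40.6
```

```bash
python3 - <<'E'
from look import *
s=ctrl.sense(); print(s['eef_pos'],s['grip_width'],s['force'])
c=wcap('w6')
import pickle; pickle.dump(c,open('w6.pkl','wb'))
for l in ['refill','resident','doserA','doserB','doserA_bay','doserB_bay','coverA_hinge','coverB_hinge','coverA_press','coverB_press']: wlm(c,l,2)
cv2.imwrite('pics/w6b.png',cv2.resize(c['frame'],None,fx=1.5,fy=1.5,interpolation=2))
E
```

```text
[ 423.68457437 -103.64132092  213.31906414] 0.39469475679138266 [-0.0929641  -0.52394956 -3.2588349 ]
refill 0.81 [ 286.8 -348.5    2.3]
refill 0.63 [ 406.8 -433.6   -1.9]
doserB 0.93 [531.4 104.8   2. ]
coverB_hinge 0.43 [ 563.8 -286.6    3.2]
```

View pics/w6b.png

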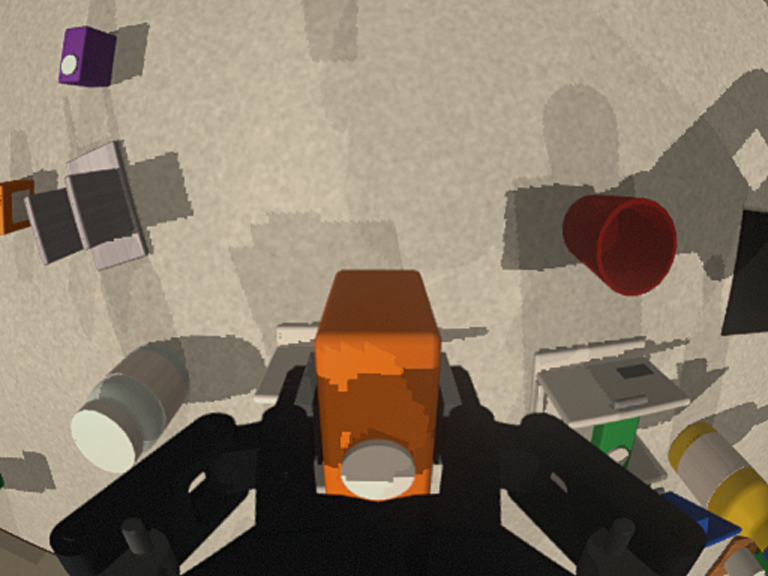

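The refill hangs straight in the grip (px 377,400 of the enlarged view) and hides doser A from the wrist camera. I'll overlay the doser geometry on the earlier w2 and w3 views to pin down its pose.

```bash
cat > ov.py <<'E'
from h import *
import pickle
c=pickle.load(open('w6.pkl','rb')); T=np.array(c['tool_from_camera'])
def mk(p,q,f):
    r=Ro.from_quat([q[1],q[2],q[3],q[0]]); d=dict(c); d['frame']=cv2.imread(f'pics/{f}.png')
    d['W']=np.block([[r.as_matrix()@T[:3,:3],(np.array(p)+r.apply(T[:3,3]))[:,None]],[0,0,0,1]]); return d
y2=np.arctan2(.91166,-.41094)/2
v2=mk([411.23,-338.28,229.26],[0,np.cos(y2),np.sin(y2),0],'w2')
v3=mk([392.76,-16.93,207.07],[-.001,.615,.789,0],'w3')
def proj(d,X):
    Y=(np.atleast_2d(X)-d['W'][:3,3])@d['W'][:3,:3]; rho=np.linalg.norm(Y[:,:2],axis=1); th=np.arctan2(rho,Y[:,2])
    return Y[:,:2]/rho[:,None]*th[:,None]*[d['fx'],d['fy']]+[d['cx'],d['cy']]
def lines():
    L=[]; 
    def rect(x0,x1,y0,y1,z): L.append(np.array([[x0,y0,z],[x1,y0,z],[x1,y1,z],[x0,y1,z],[x0,y0,z]],float))
    rect(-62,62,-56,56,0)
    for x0,x1 in((-43,-36),(36,43)): L.append(np.array([[x0,-40,90],[x0,40,90]],float)); L.append(np.array([[x1,-40,90],[x1,40,90]],float))
    for y in(-20,20): L.append(np.array([[-36,y,22],[36,y,22]],float))
    return L
def draw(d,x,y,yaw,crop,s):
    im=cv2.resize(d['frame'],None,fx=s,fy=s,interpolation=2)
    for l in lines():
        X=Ro.from_euler('z',yaw).apply(l)+[x,y,0]
        X=np.concatenate([np.linspace(X[i],X[i+1],8) for i in range(len(X)-1)])
        cv2.polylines(im,[(proj(d,X)*s+s/2).astype(int)],False,(0,255,255),1)
    x0,y0,x1,y1=[int(v*s) for v in crop]; return im[y0:y1,x0:x1]
E
python3 - <<'E'
from ov import *
A=(541.5,-113,.14)
for d in(v2,v3): print(proj(d,[[A[0],A[1],10]]))
a=draw(v2,*A,(350,0,512,130),2.4)
p=proj(v3,[[A[0],A[1],40]])[0]; u0=max(0,min(512-160,p[0]-80)); w0=max(0,min(384-150,p[1]-75))
b=draw(v3,*A,(u0,w0,u0+160,w0+150),2.5)
h=max(a.shape[0],b.shape[0]); o=np.zeros((h,a.shape[1]+b.shape[1],3),np.uint8); o[:a.shape[0],:a.shape[1]]=a; o[:b.shape[0],a.shape[1]:]=b
cv2.imwrite('pics/ov1.png',o); print(o.shape,u0,w0)
E
```

```text
[[421.93902607  51.80494903]]
[[344.79674699 270.54089969]]
(375, 788, 3) 271.29836460000246 208.59899005829106
```

View pics/ov1.png

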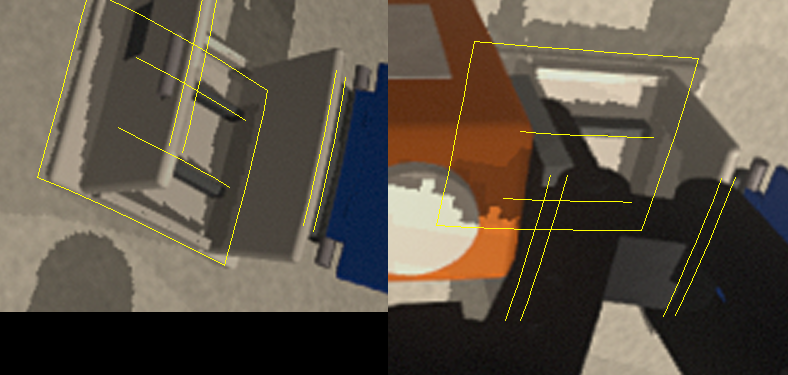

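```bash
python3 - <<'E'
from ov import *
import ov
A=(541.5,-113,.14)
a=draw(v2,*A,(362,0,502,112),5.7)
cv2.imwrite('pics/ov2.png',a[:600,:800]); print(a.shape)
E
```

```text
(638, 798, 3)
```

View pics/ov2.png

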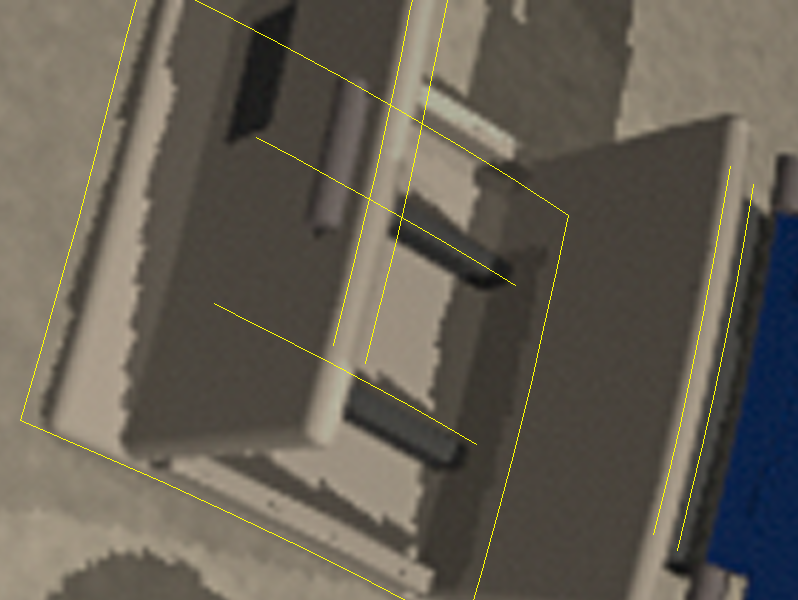

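The overlay at (541.5,-113, yaw 0.14) fits the wall tops (px 366..402 and 702..730 against strips 3–4 px further left) and the ribs (line 4 px below the bar edge). The corrected bay centre is about (541,-112.3). I'll go above it.

```bash
python3 - <<'E'
from h import *
plan([541.3,-112.5,160],3.2816,6)
E
```

```text
1 {'dx': -0.77, 'dy': -0.16, 'dz': 0.36, 'wx': 0.0, 'wy': -0.0, 'wz': -0.01}
2 {'dx': -0.77, 'dy': -0.16, 'dz': 0.36, 'wx': 0.0, 'wy': -0.0, 'wz': -0.01}
3 {'dx': -0.77, 'dy': -0.16, 'dz': 0.36, 'wx': 0.0, 'wy': -0.0, 'wz': -0.01}
4 {'dx': -0.77, 'dy': -0.16, 'dz': 0.36, 'wx': 0.0, 'wy': -0.0, 'wz': -0.01}
5 {'dx': -0.77, 'dy': -0.16, 'dz': 0.36, 'wx': 0.0, 'wy': -0.0, 'wz': -0.01}
6 {'dx': -0.77, 'dy': -0.17, 'dz': 0.36, 'wx': 0.0, 'wy': -0.0, 'wz': -0.01}
```

Call:
step_arm:
  increments:
    - {"dx": -0.77,"dy": -0.16,"dz": 0.3,"wx": 0,"wy": 0,"wz": -0.07}
    - {"dx": -0.77,"dy": -0.16,"dz": 0.3,"wx": 0,"wy": 0,"wz": 0}
    - {"dx": -0.77,"dy": -0.16,"dz": 0.36,"wx": 0,"wy": 0,"wz": 0}
    - {"dx": -0.77,"dy": -0.16,"dz": 0.36,"wx": 0,"wy": 0,"wz": 0}
    - {"dx": -0.77,"dy": -0.16,"dz": 0.36,"wx": 0,"wy": 0,"wz": 0}

```text
time_s: 19.45
eef_pos: [522.8, -110.5, 170.8]
ee_rot: [-0.0, -0.07, 0.998, 0.0]
force: [-0.5, 0.2, -2.5]
grip_width: 0.393
grip_force: 40.7
```

Call:
step_arm:
  increments:
    - {"dx": -0.77,"dy": -0.17,"dz": 0.36,"wx": 0,"wy": 0,"wz": 0}
    - {"dx": 0,"dy": 0,"dz": 0,"wx": 0,"wy": 0,"wz": 0}
    - {"dx": 0,"dy": 0,"dz": 0,"wx": 0,"wy": 0,"wz": 0}

```text
time_s: 19.75
eef_pos: [541.5, -111.9, 161.9]
ee_rot: [-0.0, -0.07, 0.998, 0.0]
force: [1.2, 0.0, -2.9]
grip_width: 0.393
grip_force: 40.5
```

```bash
python3 - <<'E'
from h import *
s=ctrl.sense(); print(s['eef_pos'],s['grip_width'],s['force'],s['joints'])
plan([541.3,-112.5,130],3.2816,2)
c=eyes.capture('top'); eyes.capture('side')
for cam in('top','side'):
    c=eyes.capture(cam); cv2.imwrite(f'pics/{cam}7.png',c['frame'])
    for l in('refill','doserA_bay','doserA'):
        for d in eyes.landmark_of(cam,l)[:3]: print(cam,l,round(d['p'],2),np.round(w(cam,c,d['point'])))
E
```

```text
[ 541.46130861 -111.88052049  161.91741966] 0.3926772283023616 [ 1.22303583  0.03726952 -2.91776331] [-4.15671207e-01  4.63104857e-01  1.53942386e+00 -4.35248509e-05
  1.14012617e+00 -2.12671774e+00]
1 {'dx': 0.0, 'dy': -0.01, 'dz': 0.64, 'wx': 0.0, 'wy': -0.0, 'wz': 0.0}
2 {'dx': 0.0, 'dy': -0.01, 'dz': 0.64, 'wx': 0.0, 'wy': -0.0, 'wz': 0.0}
top refill 0.56 [ 407. -432.   -5.]
top refill 0.49 [ 289. -348.   -1.]
side refill 0.93 [ 409. -438.   -7.]
side refill 0.91 [ 286. -354.    1.]
side refill 0.88 [ 544. -112.  109.]
side doserA_bay 0.68 [ 540. -111.    7.]
side doserA 0.96 [ 542. -113.    1.]
side doserA 0.42 [378. 313.  -0.]
```

Call:
step_arm:
  increments:
    - {"dx": 0.02,"dy": 0,"dz": 0.5,"wx": 0,"wy": 0,"wz": 0}
    - {"dx": 0,"dy": 0,"dz": 0.5,"wx": 0,"wy": 0,"wz": 0}
    - {"dx": 0,"dy": 0,"dz": 0.5,"wx": 0,"wy": 0,"wz": 0}
    - {"dx": 0,"dy": 0,"dz": 0.4,"wx": 0,"wy": 0,"wz": 0}
    - {"dx": 0,"dy": 0,"dz": 0.2,"wx": 0,"wy": 0,"wz": 0}

```text
time_s: 20.75
eef_pos: [540.7, -111.9, 108.2]
ee_rot: [-0.001, -0.07, 0.998, 0.0]
force: [0.5, -0.2, -3.2]
grip_width: 0.393
grip_force: 40.6
```

Call:
step_arm:
  increments:
    - {"dx": 0,"dy": 0,"dz": 0.4,"wx": 0,"wy": 0,"wz": 0}
    - {"dx": 0,"dy": 0,"dz": 0.4,"wx": 0,"wy": 0,"wz": 0}
    - {"dx": 0,"dy": 0,"dz": 0.3,"wx": 0,"wy": 0,"wz": 0}
    - {"dx": 0,"dy": 0,"dz": 0.15,"wx": 0,"wy": 0,"wz": 0}
    - {"dx": 0,"dy": 0,"dz": 0.1,"wx": 0,"wy": 0,"wz": 0}

```text
time_s: 21.25
eef_pos: [541.2, -112.1, 75.7]
ee_rot: [-0.0, -0.07, 0.998, 0.0]
force: [0.0, 0.4, -2.8]
grip_width: 0.396
grip_force: 40.6
```

Call:
step_arm:
  increments:
    - {"dx": 0,"dy": 0,"dz": 0.08,"wx": 0,"wy": 0,"wz": 0}
    - {"dx": 0,"dy": 0,"dz": 0.08,"wx": 0,"wy": 0,"wz": 0}
    - {"dx": 0,"dy": 0,"dz": 0,"wx": 0,"wy": 0,"wz": 0}

```text
time_s: 21.55
eef_pos: [541.1, -112.1, 72.0]
ee_rot: [-0.0, -0.07, 0.998, 0.0]
force: [0.1, 0.1, -1.7]
grip_width: 0.393
grip_force: 40.6
```

Call:
step_arm:
  increments:
    - {"dx": 0,"dy": 0,"dz": 0.12,"wx": 0,"wy": 0,"wz": 0}
    - {"dx": 0,"dy": 0,"dz": 0.12,"wx": 0,"wy": 0,"wz": 0}
    - {"dx": 0,"dy": 0,"dz": 0.08,"wx": 0,"wy": 0,"wz": 0}
    - {"dx": 0,"dy": 0,"dz": 0,"wx": 0,"wy": 0,"wz": 0}

```text
time_s: 21.95
eef_pos: [541.0, -112.0, 63.7]
ee_rot: [-0.0, -0.07, 0.998, 0.0]
force: [0.5, 0.4, -2.9]
grip_width: 0.394
grip_force: 40.6
```

Call:
step_arm:
  increments:
    - {"dx": 0,"dy": 0,"dz": 0.04,"wx": 0,"wy": 0,"wz": 0}
    - {"dx": 0,"dy": 0,"dz": 0,"wx": 0,"wy": 0,"wz": 0}

```text
time_s: 22.15
eef_pos: [541.2, -112.1, 63.0]
ee_rot: [-0.0, -0.07, 0.998, 0.0]
force: [0.1, 0.7, -3.4]
grip_width: 0.397
grip_force: 40.6
```

Call:
step_arm:
  increments:
    - {"dx": 0,"dy": 0,"dz": 0.04,"wx": 0,"wy": 0,"wz": 0}
    - {"dx": 0,"dy": 0,"dz": 0,"wx": 0,"wy": 0,"wz": 0}

```text
time_s: 22.35
eef_pos: [541.2, -112.1, 62.8]
ee_rot: [0.0, -0.07, 0.998, -0.0]
force: [-3.3, 0.1, 4.6]
grip_width: 0.392
grip_force: 41.4
```

Call:
step_arm:
  increments:
    - {"dx": 0,"dy": 0,"dz": 0.03,"wx": 0,"wy": 0,"wz": 0}
    - {"dx": 0,"dy": 0,"dz": 0,"wx": 0,"wy": 0,"wz": 0}

```text
time_s: 22.55
eef_pos: [541.3, -112.1, 62.8]
ee_rot: [0.0, -0.07, 0.998, -0.0]
force: [-6.9, 1.0, 13.1]
grip_width: 0.388
grip_force: 42.4
```

Call:
step_arm:
  increments:
    - {"dx": 0,"dy": 0,"dz": -0.05,"wx": 0,"wy": 0,"wz": 0}
    - {"dx": 0,"dy": 0,"dz": 0,"wx": 0,"wy": 0,"wz": 0}
    - {"dx": 0,"dy": 0,"dz": 0,"wx": 0,"wy": 0,"wz": 0}
    - {"dx": 0,"dy": 0,"dz": 0,"wx": 0,"wy": 0,"wz": 0}
    - {"dx": 0,"dy": 0,"dz": 0,"wx": 0,"wy": 0,"wz": 0}
  fingers: 58

```text
time_s: 23.05
eef_pos: [541.1, -112.1, 62.4]
ee_rot: [-0.0, -0.07, 0.998, 0.0]
force: [0.6, 0.4, 0.8]
grip_width: 0.678
grip_force: 0.0
```

Call:
step_arm:
  increments:
    - {"dx": 0,"dy": 0,"dz": -0.3,"wx": 0,"wy": 0,"wz": 0}
    - {"dx": 0,"dy": 0,"dz": -0.6,"wx": 0,"wy": 0,"wz": 0}
    - {"dx": 0,"dy": 0,"dz": -1,"wx": 0,"wy": 0,"wz": 0}
    - {"dx": 0,"dy": 0,"dz": -1,"wx": 0,"wy": 0,"wz": 0}
    - {"dx": 0,"dy": 0,"dz": -1,"wx": 0,"wy": 0,"wz": 0}

```text
time_s: 23.55
eef_pos: [541.1, -112.0, 161.6]
ee_rot: [0.0, -0.07, 0.998, -0.0]
force: [0.5, 0.1, 0.3]
grip_width: 0.677
grip_force: 0.0
```

Call:
step_arm:
  increments:
    - {"dx": 0,"dy": 0,"dz": -1,"wx": 0,"wy": 0,"wz": 0}
    - {"dx": 0,"dy": 0,"dz": -1,"wx": 0,"wy": 0,"wz": 0}
    - {"dx": 0,"dy": 0,"dz": -1,"wx": 0,"wy": 0,"wz": 0}
    - {"dx": 0,"dy": 0,"dz": 0,"wx": 0,"wy": 0,"wz": 0}
  fingers: 0

```text
time_s: 23.95
eef_pos: [542.2, -112.5, 238.9]
ee_rot: [0.003, -0.07, 0.998, -0.002]
force: [0.6, 0.3, -1.1]
grip_width: 0.01
grip_force: 0.0
```

```bash
python3 - <<'E'
from h import *
s=ctrl.sense(); print(s['eef_pos'],s['grip_width'],s['force'],s['joints'])
c=wcap('w8')
for l in ['refill','doserA_bay','coverA_press','coverA_hinge','doserB_bay','resident','coverB_hinge','coverB_press']: wlm(c,l,2)
for cam in('top','side'):
    c=eyes.capture(cam); cv2.imwrite(f'pics/{cam}8.png',c['frame'])
    for l in('refill','coverA_press','coverB_press'):
        for d in eyes.landmark_of(cam,l)[:3]: print(cam,l,round(d['p'],2),np.round(w(cam,c,d['point'])))
E
```

```text
[ 542.16882816 -112.45840839  238.9334937 ] 0.009616983156150765 [ 0.55689543  0.32257976 -1.12199305] [-4.16155958e-01  3.86031327e-01  1.44154479e+00  4.65426118e-05
  1.30732588e+00 -2.12708785e+00]
refill 0.76 [ 542.8 -113.2   12.6]
refill 0.66 [ 408.8 -435.8   -1.5]
coverA_press 0.67 [534.6 101.7  13.6]
coverA_press 0.61 [ 625.1 -100.5  177.1]
coverA_hinge 0.75 [ 594.7 -103.7   92.6]
coverA_hinge 0.37 [528.3 106.1   9.1]
doserB_bay 0.87 [533.7 106.7  10.6]
resident 0.74 [536.8 104.8  12.9]
coverB_hinge 0.95 [588.1 120.2  90.8]
coverB_press 0.75 [554.1 109.9 177.4]
top refill 0.62 [ 409. -436.   -2.]
top refill 0.61 [584. 116.  97.]
top refill 0.5 [ 291. -355.   -1.]
top coverB_press 0.79 [552. 106. 174.]
side refill 0.91 [ 285. -355.    3.]
side refill 0.88 [ 411. -438.   -6.]
side refill 0.64 [ 542. -113.   11.]
side coverA_press 0.9 [ 627. -100.  172.]
side coverB_press 0.65 [551. 113. 174.]
```

View pics/w8.png

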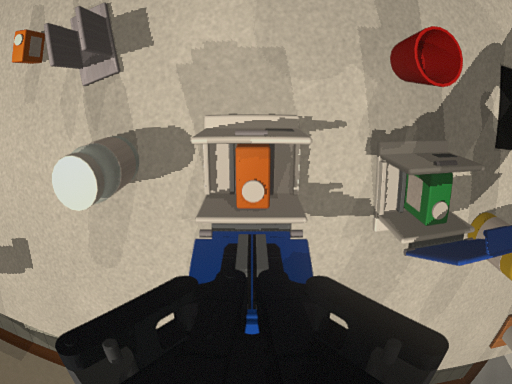

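The refill (px 252,175) stands in doser A's bay with the cover A behind it; doser B holds the green one. Next I go behind cover A with shut fingers and swing it over.

Call:
step_arm:
  increments:
    - {"dx": -1,"dy": 0,"dz": 0,"wx": 0,"wy": 0,"wz": 0}
    - {"dx": -1,"dy": 0,"dz": 0,"wx": 0,"wy": 0,"wz": 0}
    - {"dx": -1,"dy": 0,"dz": 0,"wx": 0,"wy": 0,"wz": 0}
    - {"dx": -1,"dy": 0,"dz": 0,"wx": 0,"wy": 0,"wz": 0}
    - {"dx": -1,"dy": 0,"dz": 0,"wx": 0,"wy": 0,"wz": 0}

```text
time_s: 25.3
eef_pos: [665.9, -94.4, 235.0]
ee_rot: [-0.0, -0.07, 0.998, 0.0]
force: [-0.5, -1.0, 0.7]
grip_width: -0.004
grip_force: 0.0
```

Call:
step_arm:
  increments:
    - {"dx": 0,"dy": 0,"dz": 0,"wx": 0,"wy": 0,"wz": 0}
    - {"dx": 0,"dy": 0,"dz": 0.7,"wx": 0,"wy": 0,"wz": 0}
    - {"dx": 0,"dy": 0,"dz": 0.7,"wx": 0,"wy": 0,"wz": 0}
    - {"dx": 0,"dy": 0,"dz": 0.5,"wx": 0,"wy": 0,"wz": 0}
    - {"dx": 0,"dy": 0,"dz": 0,"wx": 0,"wy": 0,"wz": 0}

```text
time_s: 25.8
eef_pos: [664.0, -94.6, 185.8]
ee_rot: [-0.002, -0.07, 0.998, 0.001]
force: [0.6, 0.2, 0.1]
grip_width: 0.003
grip_force: 0.0
```

Call:
step_arm:
  increments:
    - {"dx": 0.8,"dy": 0,"dz": 0,"wx": 0,"wy": 0,"wz": 0}
    - {"dx": 0.8,"dy": 0,"dz": 0,"wx": 0,"wy": 0,"wz": 0}
    - {"dx": 0.8,"dy": 0,"dz": 0,"wx": 0,"wy": 0,"wz": 0}
    - {"dx": 0.8,"dy": 0,"dz": -0.1,"wx": 0,"wy": 0,"wz": 0}
    - {"dx": 0.8,"dy": 0,"dz": -0.1,"wx": 0,"wy": 0,"wz": 0}

```text
time_s: 26.3
eef_pos: [565.3, -108.8, 193.8]
ee_rot: [0.001, -0.07, 0.998, -0.0]
force: [-0.0, 0.5, 1.4]
grip_width: 0.002
grip_force: 0.3
```

Call:
step_arm:
  increments:
    - {"dx": 0.64,"dy": 0,"dz": 0.6,"wx": 0,"wy": 0,"wz": 0}
    - {"dx": 0.64,"dy": 0,"dz": 0.6,"wx": 0,"wy": 0,"wz": 0}
    - {"dx": 0.3,"dy": 0,"dz": 0.5,"wx": 0,"wy": 0,"wz": 0}
    - {"dx": 0.3,"dy": 0,"dz": 0.5,"wx": 0,"wy": 0,"wz": 0}

```text
time_s: 26.7
eef_pos: [519.3, -115.5, 138.4]
ee_rot: [0.001, -0.07, 0.998, -0.001]
force: [1.5, 0.5, 0.7]
grip_width: -0.0
grip_force: 0.2
```

Call:
step_arm:
  increments:
    - {"dx": 0.3,"dy": 0,"dz": 0.0,"wx": 0,"wy": 0,"wz": 0}
    - {"dx": 0.3,"dy": 0,"dz": 0.0,"wx": 0,"wy": 0,"wz": 0}
    - {"dx": 0,"dy": 0,"dz": 0,"wx": 0,"wy": 0,"wz": 0}

```text
time_s: 27.0
eef_pos: [504.3, -117.5, 138.6]
ee_rot: [0.001, -0.07, 0.998, -0.0]
force: [-0.2, -0.3, 0.6]
grip_width: 0.0
grip_force: 0.0
```

```bash
python3 - <<'E'
from h import *
s=ctrl.sense(); p=np.array(s['eef_pos']); print(p,s['force'],'s=',(p-[541,-112.3,0])@[.99,.1395,0],'lat',(p-[541,-112.3,0])@[-.1395,.99,0],'v=',p[2]-117.5)
for cam in('side','top'):
    c=eyes.capture(cam)
    for l in('coverA_press','coverA_hinge'):
        for d in eyes.landmark_of(cam,l)[:2]: print(cam,l,round(d['p'],2),np.round(w(cam,c,d['point'])))
E
```

```text
[ 504.27373128 -117.52991766  138.6052319 ] [-0.21320706 -0.274543    0.63868211] s= -37.08857954891962 lat -0.054303998656914404 v= 21.105231903413937
side coverA_press 0.55 [ 504. -118.  105.]
side coverA_hinge 0.93 [ 594. -105.   93.]
side coverA_hinge 0.41 [591. 282.   1.]
```

Call:
step_arm:
  increments:
    - {"dx": 0,"dy": 0,"dz": 0.3,"wx": 0,"wy": 0,"wz": 0}
    - {"dx": 0,"dy": 0,"dz": 0.2,"wx": 0,"wy": 0,"wz": 0}
    - {"dx": 0,"dy": 0,"dz": 0.1,"wx": 0,"wy": 0,"wz": 0}
    - {"dx": 0,"dy": 0,"dz": 0,"wx": 0,"wy": 0,"wz": 0}

```text
time_s: 27.7
eef_pos: [504.2, -117.1, 121.8]
ee_rot: [-0.001, -0.07, 0.998, 0.0]
force: [-0.5, -1.0, 0.3]
grip_width: -0.002
grip_force: 0.0
```

Call:
step_arm:
  increments:
    - {"dx": 0,"dy": 0,"dz": 0.1,"wx": 0,"wy": 0,"wz": 0}
    - {"dx": 0,"dy": 0,"dz": 0.06,"wx": 0,"wy": 0,"wz": 0}
    - {"dx": 0,"dy": 0,"dz": 0,"wx": 0,"wy": 0,"wz": 0}

```text
time_s: 28.0
eef_pos: [504.7, -117.4, 119.6]
ee_rot: [0.0, -0.07, 0.998, -0.0]
force: [-4.4, 0.5, 10.2]
grip_width: -0.003
grip_force: 5.6
```

Call:
step_arm:
  increments:
    - {"dx": 0,"dy": 0,"dz": 0.06,"wx": 0,"wy": 0,"wz": 0}
    - {"dx": 0,"dy": 0,"dz": 0,"wx": 0,"wy": 0,"wz": 0}

```text
time_s: 28.2
eef_pos: [504.7, -117.4, 119.4]
ee_rot: [0.0, -0.07, 0.998, -0.001]
force: [-8.8, 2.8, 25.6]
grip_width: 0.002
grip_force: 12.4
```

Call:
step_arm:
  increments:
    - {"dx": 0,"dy": 0,"dz": 0.06,"wx": 0,"wy": 0,"wz": 0}
    - {"dx": 0,"dy": 0,"dz": 0,"wx": 0,"wy": 0,"wz": 0}

```text
time_s: 28.4
eef_pos: [504.8, -117.5, 119.2]
ee_rot: [0.001, -0.07, 0.998, -0.001]
force: [-15.5, 4.4, 38.8]
grip_width: 0.002
grip_force: 19.2
```

Cover A is against its stop: 39 N at under 1 mm more travel. Lifting and going to cover B.

Call:
step_arm:
  increments:
    - {"dx": 0,"dy": 0,"dz": -0.6,"wx": 0,"wy": 0,"wz": 0}
    - {"dx": 0,"dy": 0,"dz": -1,"wx": 0,"wy": 0,"wz": 0}
    - {"dx": 0,"dy": 0,"dz": -1,"wx": 0,"wy": 0,"wz": 0}
    - {"dx": 0,"dy": 0,"dz": -1,"wx": 0,"wy": 0,"wz": 0}
    - {"dx": 0,"dy": 0,"dz": -1,"wx": 0,"wy": 0,"wz": 0}

```text
time_s: 28.9
eef_pos: [504.4, -117.2, 231.5]
ee_rot: [-0.0, -0.07, 0.998, 0.0]
force: [0.2, 0.2, -0.5]
grip_width: 0.002
grip_force: 0.0
```

Call:
step_arm:
  increments:
    - {"dx": 0,"dy": 0,"dz": -0.6,"wx": 0,"wy": 0,"wz": -0.5}
    - {"dx": 0,"dy": 0,"dz": 0,"wx": 0,"wy": 0,"wz": -0.45}
    - {"dx": 0,"dy": 0,"dz": 0,"wx": 0,"wy": 0,"wz": 0}

```text
time_s: 29.2
eef_pos: [504.5, -117.2, 245.7]
ee_rot: [0.0, -0.12, 0.993, -0.0]
force: [-0.3, 0.3, 0.4]
grip_width: -0.001
grip_force: 0.0
```

```bash
python3 - <<'E'
from h import *
p,r=pose(); x=r.apply([1,0,0]); print(p,np.arctan2(x[1],x[0])+2*np.pi)
c=wcap('w9')
for l in ['refill','coverA_press','coverA_hinge','coverA','doserB_bay','resident','coverB_hinge','coverB_press']: wlm(c,l,2)
plan([582,118,240],.24+np.pi,12)
cv2.imwrite('pics/w9b.png',c['frame'])
E
```

```text
[ 504.53844872 -117.23627902  245.72753062] 3.3815356615339254
coverA_press 0.83 [ 502.5 -117.7   97.3]
coverA_hinge 0.57 [ 499.5 -117.7   96. ]Traceback (most recent call last):
  File "<stdin>", line 4, in <module>
  File "h.py", line 24, in wlm
    for d in eyes.landmark_of('wrist',l)[:k]: print(l,round(d['p'],2),np.round((c['W']@np.r_[d['point'],1])[:3],1))
             ~~~~~~~~~~~~~~~~^^^^^^^^^^^
ValueError: it knows: bottle, coverA_hinge, coverA_press, coverB_hinge, coverB_press, cup, doserA, doserA_bay, doserB, doserB_bay, jar, mat, rack, refill, resident
```

View pics/w9.png

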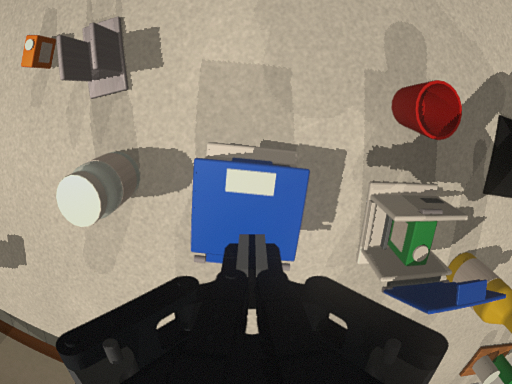

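Cover A now lies flat with its mark (px 250,182) at z 97. Doser B's cover (445,295) is still open.

```bash
python3 - <<'E'
from h import *
plan([582,118,245],.24+np.pi,12)
E
```

```text
1 {'dx': -0.44, 'dy': 0.7, 'dz': 0.0, 'wx': 0.0, 'wy': -0.0, 'wz': -0.0}
2 {'dx': -0.44, 'dy': 0.7, 'dz': 0.0, 'wx': 0.0, 'wy': -0.0, 'wz': -0.0}
3 {'dx': -0.44, 'dy': 0.7, 'dz': 0.0, 'wx': 0.0, 'wy': -0.0, 'wz': -0.0}
4 {'dx': -0.44, 'dy': 0.7, 'dz': 0.0, 'wx': 0.0, 'wy': -0.0, 'wz': -0.0}
5 {'dx': -0.44, 'dy': 0.7, 'dz': 0.0, 'wx': 0.0, 'wy': -0.0, 'wz': -0.0}
6 {'dx': -0.44, 'dy': 0.7, 'dz': 0.0, 'wx': 0.0, 'wy': -0.0, 'wz': -0.0}
7 {'dx': -0.44, 'dy': 0.7, 'dz': 0.0, 'wx': 0.0, 'wy': -0.0, 'wz': -0.0}
8 {'dx': -0.44, 'dy': 0.7, 'dz': 0.0, 'wx': 0.0, 'wy': -0.0, 'wz': -0.0}
9 {'dx': -0.44, 'dy': 0.7, 'dz': 0.0, 'wx': 0.0, 'wy': -0.0, 'wz': -0.0}
10 {'dx': -0.44, 'dy': 0.7, 'dz': 0.0, 'wx': 0.0, 'wy': -0.0, 'wz': -0.0}
11 {'dx': -0.44, 'dy': 0.7, 'dz': 0.0, 'wx': 0.0, 'wy': -0.0, 'wz': -0.0}
12 {'dx': -0.44, 'dy': 0.7, 'dz': 0.0, 'wx': 0.0, 'wy': -0.0, 'wz': -0.0}
```

Call:
step_arm:
  increments:
    - {"dx": -0.44,"dy": 0.7,"dz": 0,"wx": 0,"wy": 0,"wz": 0}
    - {"dx": -0.44,"dy": 0.7,"dz": 0,"wx": 0,"wy": 0,"wz": 0}
    - {"dx": -0.44,"dy": 0.7,"dz": 0,"wx": 0,"wy": 0,"wz": 0}
    - {"dx": -0.44,"dy": 0.7,"dz": 0,"wx": 0,"wy": 0,"wz": 0}
    - {"dx": -0.44,"dy": 0.7,"dz": 0,"wx": 0,"wy": 0,"wz": 0}

```text
time_s: 29.9
eef_pos: [537.3, -18.4, 245.2]
ee_rot: [-0.0, -0.119, 0.993, 0.0]
force: [0.0, 0.6, 0.5]
grip_width: -0.002
grip_force: 0.0
```

Call:
step_arm:
  increments:
    - {"dx": -0.44,"dy": 0.7,"dz": 0,"wx": 0,"wy": 0,"wz": 0}
    - {"dx": -0.44,"dy": 0.7,"dz": 0,"wx": 0,"wy": 0,"wz": 0}
    - {"dx": -0.44,"dy": 0.7,"dz": 0,"wx": 0,"wy": 0,"wz": 0}
    - {"dx": -0.44,"dy": 0.7,"dz": 0,"wx": 0,"wy": 0,"wz": 0}
    - {"dx": -0.44,"dy": 0.7,"dz": 0,"wx": 0,"wy": 0,"wz": 0}

```text
time_s: 30.4
eef_pos: [570.0, 79.7, 245.1]
ee_rot: [-0.0, -0.119, 0.993, 0.0]
force: [0.2, -1.1, -0.1]
grip_width: -0.003
grip_force: 0.0
```

Call:
step_arm:
  increments:
    - {"dx": -0.44,"dy": 0.7,"dz": 0,"wx": 0,"wy": 0,"wz": 0}
    - {"dx": -0.44,"dy": 0.7,"dz": 0,"wx": 0,"wy": 0,"wz": 0}
    - {"dx": 0,"dy": 0,"dz": 0,"wx": 0,"wy": 0,"wz": 0}
    - {"dx": 0,"dy": 0,"dz": 0,"wx": 0,"wy": 0,"wz": 0}

```text
time_s: 30.8
eef_pos: [582.8, 118.0, 245.1]
ee_rot: [-0.0, -0.12, 0.993, -0.0]
force: [-1.4, 0.3, -0.3]
grip_width: -0.002
grip_force: 0.0
```

```bash
python3 - <<'E'
from h import *
p,r=pose(); x=r.apply([1,0,0]); print(p,np.arctan2(x[1],x[0])+2*np.pi)
c=wcap('w10')
for l in ['doserB_bay','doserB','resident','coverB_hinge','coverB_press']: wlm(c,l,2)
for cam in('side','top'):
    c=eyes.capture(cam)
    for l in('coverB_press','coverB_hinge','doserB_bay'):
        for d in eyes.landmark_of(cam,l)[:2]: print(cam,l,round(d['p'],2),np.round(w(cam,c,d['point'])))
E
```

```text
[582.77602904 117.96995972 245.06539241] 3.381237878739337
doserB 0.48 [ 592.7 -102.9   90.8]
coverB_hinge 0.78 [586.4 119.2  91.6]
coverB_press 0.94 [552.9 108.9 175.5]
coverB_press 0.5 [380.9 313.2  -0.8]
side coverB_press 0.74 [550. 114. 174.]
side coverB_hinge 0.9 [586. 114.  92.]
side doserB_bay 0.71 [529. 106.  14.]
top coverB_press 0.48 [552. 108. 178.]
top doserB_bay 0.82 [537. 104.   6.]
```

Call:
step_arm:
  increments:
    - {"dx": 0,"dy": 0,"dz": 0.7,"wx": 0,"wy": 0,"wz": 0}
    - {"dx": 0,"dy": 0,"dz": 0.6,"wx": 0,"wy": 0,"wz": 0}
    - {"dx": 0.4,"dy": 0,"dz": 0.3,"wx": 0,"wy": 0,"wz": 0}
    - {"dx": 0.4,"dy": 0,"dz": 0.25,"wx": 0,"wy": 0,"wz": 0}
    - {"dx": 0.5,"dy": 0,"dz": 0.3,"wx": 0,"wy": 0,"wz": 0}

```text
time_s: 32.0
eef_pos: [551.2, 110.3, 191.6]
ee_rot: [0.0, -0.12, 0.993, 0.0]
force: [0.6, 0.1, 0.1]
grip_width: 0.0
grip_force: 0.3
```

Call:
step_arm:
  increments:
    - {"dx": 0.5,"dy": 0,"dz": 0.6,"wx": 0,"wy": 0,"wz": 0}
    - {"dx": 0.5,"dy": 0,"dz": 0.6,"wx": 0,"wy": 0,"wz": 0}
    - {"dx": 0.3,"dy": 0,"dz": 0.5,"wx": 0,"wy": 0,"wz": 0}
    - {"dx": 0.3,"dy": 0,"dz": 0.4,"wx": 0,"wy": 0,"wz": 0}

```text
time_s: 32.4
eef_pos: [512.1, 100.8, 138.8]
ee_rot: [0.0, -0.119, 0.993, 0.0]
force: [1.3, 0.9, 0.5]
grip_width: -0.002
grip_force: 0.2
```

Call:
step_arm:
  increments:
    - {"dx": 0.3,"dy": 0,"dz": 0.0,"wx": 0,"wy": 0,"wz": 0}
    - {"dx": 0.3,"dy": 0,"dz": 0.0,"wx": 0,"wy": 0,"wz": 0}
    - {"dx": 0,"dy": 0,"dz": 0,"wx": 0,"wy": 0,"wz": 0}

```text
time_s: 32.7
eef_pos: [497.6, 97.2, 139.9]
ee_rot: [0.0, -0.119, 0.993, -0.0]
force: [-0.3, -0.0, -0.7]
grip_width: -0.003
grip_force: 0.0
```

```bash
python3 - <<'E'
from h import *
s=ctrl.sense(); p=np.array(s['eef_pos']); d=p-[586.3,119,0]; print(p,s['force'],'hx',d@[.971,.238,0],'lat',d@[-.238,.971,0],'v=',p[2]-117.5)
for cam in('side','top'):
    c=eyes.capture(cam)
    for l in('coverB_press','coverA_press'):
        for d in eyes.landmark_of(cam,l)[:2]: print(cam,l,round(d['p'],2),np.round(w(cam,c,d['point'])))
E
```

```text
[497.57513853  97.22070466 139.94017239] [-2.86355720e-01 -2.90439520e-04 -7.34148015e-01] hx -91.33531277404508 lat -0.031178743110485605 v= 22.440172388870508
side coverB_press 0.59 [496. 104. 113.]
side coverA_press 0.71 [ 503. -120.   93.]
top coverA_press 0.7 [ 506. -120.   98.]
```

Call:
step_arm:
  increments:
    - {"dx": 0,"dy": 0,"dz": 0.3,"wx": 0,"wy": 0,"wz": 0}
    - {"dx": 0,"dy": 0,"dz": 0.25,"wx": 0,"wy": 0,"wz": 0}
    - {"dx": 0,"dy": 0,"dz": 0.15,"wx": 0,"wy": 0,"wz": 0}
    - {"dx": 0,"dy": 0,"dz": 0.1,"wx": 0,"wy": 0,"wz": 0}
    - {"dx": 0,"dy": 0,"dz": 0,"wx": 0,"wy": 0,"wz": 0}

```text
time_s: 33.5
eef_pos: [497.7, 97.3, 119.8]
ee_rot: [-0.0, -0.12, 0.993, -0.0]
force: [-4.4, 0.7, 9.9]
grip_width: 0.003
grip_force: 4.9
```

Call:
step_arm:
  increments:
    - {"dx": 0,"dy": 0,"dz": 0.06,"wx": 0,"wy": 0,"wz": 0}
    - {"dx": 0,"dy": 0,"dz": 0,"wx": 0,"wy": 0,"wz": 0}

```text
time_s: 33.7
eef_pos: [497.7, 97.3, 119.5]
ee_rot: [-0.0, -0.12, 0.993, -0.0]
force: [-10.4, -0.5, 22.7]
grip_width: -0.0
grip_force: 11.5
```

Call:
step_arm:
  increments:
    - {"dx": 0,"dy": 0,"dz": 0.06,"wx": 0,"wy": 0,"wz": 0}
    - {"dx": 0,"dy": 0,"dz": 0,"wx": 0,"wy": 0,"wz": 0}

```text
time_s: 33.9
eef_pos: [497.8, 97.3, 119.2]
ee_rot: [0.0, -0.12, 0.993, -0.0]
force: [-15.6, -1.4, 36.4]
grip_width: -0.001
grip_force: 18.2
```

Same height and stiffness as cover A when shut. I'll lift off and check.

Call:
step_arm:
  increments:
    - {"dx": 0,"dy": 0,"dz": -0.6,"wx": 0,"wy": 0,"wz": 0}
    - {"dx": 0,"dy": 0,"dz": -1,"wx": 0,"wy": 0,"wz": 0}
    - {"dx": 0.3,"dy": 0,"dz": -1,"wx": 0,"wy": 0,"wz": 0}
    - {"dx": 1,"dy": 0,"dz": -1,"wx": 0,"wy": 0,"wz": 0}
    - {"dx": 1,"dy": 0,"dz": -1,"wx": 0,"wy": 0,"wz": 0}

```text
time_s: 34.4
eef_pos: [441.2, 83.6, 231.7]
ee_rot: [-0.0, -0.12, 0.993, 0.0]
force: [1.0, -0.5, 0.3]
grip_width: -0.0
grip_force: 0.0
```

Call:
step_arm:
  increments:
    - {"dx": 1,"dy": 0,"dz": 0,"wx": 0,"wy": 0,"wz": 0}
    - {"dx": 1,"dy": 0,"dz": 0,"wx": 0,"wy": 0,"wz": 0}
    - {"dx": 0,"dy": 0,"dz": 0,"wx": 0,"wy": 0,"wz": 0}
    - {"dx": 0,"dy": 0,"dz": 0,"wx": 0,"wy": 0,"wz": 0}

```text
time_s: 34.8
eef_pos: [393.7, 71.8, 231.4]
ee_rot: [0.0, -0.119, 0.993, -0.0]
force: [0.9, 1.1, 0.8]
grip_width: 0.002
grip_force: 0.0
```

```bash
python3 - <<'E'
from h import *
s=ctrl.sense(); print(s['eef_pos'],s['force'],s['time_s'])
c=wcap('w11')
for l in ['coverA_press','coverB_press']: wlm(c,l,2)
for cam in('side','top'):
    c=eyes.capture(cam)
    for l in('coverB_press','coverA_press','refill','resident'):
        for d in eyes.landmark_of(cam,l)[:4]: print(cam,l,round(d['p'],2),np.round(w(cam,c,d['point'])))
E
```

```text
[393.72918824  71.76394557 231.38526689] [0.86303757 1.0917588  0.76634585] 34.8
coverA_press 0.87 [ 502.7 -115.2   94.7]
coverA_press 0.43 [589.2 119.6  89.1]
coverB_press 0.2 [590.4 282.7   0.8]
side coverB_press 0.94 [498. 103.  94.]
side coverA_press 0.59 [ 503. -121.   91.]
side refill 0.71 [ 542. -113.   11.]
side refill 0.63 [ 409. -437.   -5.]
side refill 0.59 [ 283. -355.    3.]
side refill 0.37 [531. 110.  14.]
side resident 0.69 [530. 111.   8.]
side resident 0.4 [ 545. -115.   10.]
side resident 0.26 [589. 281.  -0.]
top coverB_press 0.8 [497.  97.  95.]
top coverA_press 0.6 [ 504. -118.   95.]
top coverA_press 0.39 [ 540. -117.    5.]
top refill 0.67 [ 290. -352.    0.]
top refill 0.65 [ 408. -435.   -2.]
top resident 0.31 [ 561. -294.   -3.]
```

Both marks are at about z 95, which means shut, and the refill is at the bay. Handing in.

```bash
python3 -c "
from h import *
print(finish_job())"
```

```text
the job is handed in; nothing more can be done
None
```

The job is handed in at about 35 s of the 72 s allowed: the orange refill is standing home in doser A, both covers measured as shut, and the bottle, jar and cup were never touched, though the hand-in gave no verdict.

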